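# Insulation-test the rewound transformers

## Robot

A 6-joint arm with a two-finger parallel gripper is mounted at the origin on the work surface. World frame = base frame: x ahead of the robot, y to its left, z up, the work surface at z = 0. Lengths are in mm, angles in rad, forces in N, time in s.
With the tool pointing down it reaches from about 275 to 750 mm from the base axis. Payload 10.2 kg.
Tool frame: the origin (TCP) lies at the very end of the fingers, on their centre line; the grasp point (between the pads) lies 19 mm behind it; y points along the fingers, x is the direction in which the jaws open and shut, and the axes are right-handed (so a half turn about y gives the same grasp; the last joint's range is limited). The gripper opens to 85 mm and grips with 20 to 120 N. Pads are 22 mm wide; open, the fingers measure 114 mm over their backs; the gripper's body (76 mm by 85 mm) begins 54 mm behind the grasp point. The pads swing forward as they close: fully open they stand 13 mm farther back than shut.
Start: joints at [0.894, 0.313, 1.498, -0, 1.331, -0.223], TCP at [230.165, 471.864, 231.294] pointing down, gripper open.
Joint ranges: [-2.94, 2.94], [-0.97, 2.17], [0.19, 2.56], [-1.23, 4.37], [0.02, 3.11], [-2.88, 2.88]. Speed limits (rad/s): [2.39, 2.39, 3.01, 3.14, 3.14, 3.14].

## Interface

Orientations are given as a unit quaternion [w, x, y, z].
In Python, from rig import telemetry, imaging, ctrl gives the robot as it stands.
- The arm moves only by the shell command python3 -m handwheel 'ROWS' [FORCE]. ROWS is JSON, a list of rows, each an object with "delta_pos": the shift along the tool's x, y, z in cm, a list of three; "twist": the turn, a rotation vector about the tool's x, y, z in rad, a list of three; "jaw": the opening, from 0 (shut) to 1 (fully open). A call has exactly 10 rows; each row is the pose to reach, as a shift and turn from the pose commanded when the call began, along the tool's axes at that moment; what a row does not reach only later rows make up. A row lasts 1/12 s, in which the tool goes at most 41.7 mm and 7.16 degrees, less where a joint would pass 70% of its speed; a pose out of reach is approached as far as the arm can. A call with a gripper value outside its range is refused whole. The fingers move at their own pace and stop on an object; FORCE is the grip in N (left out, the last holds). Time passes only in rows, so rows that repeat a pose let the fingers close, or fill a call up. It gives the time, the measured TCP pose, the force and the opening at its end, in the units of the state.
- telemetry.sense(): the state, without advancing time (a new reading comes with each control period).
- imaging.capture(name): name is "scene" or "top" or "wrist"; returns a dict with "frame" (420x560x3 uint8, red, green, blue), "z_map" (420x560 float32, mm along the optical axis (not along the pixel's ray), 0 where there is no reading), "fx", "fy", "cx", "cy" (pixels), "rvec" (rotation vector, rad) and "tvec" (3), from world to camera coordinates, as OpenCV has them. Camera axes: x right, y down, z forward; pixel columns grow to the right and rows downward; lengths in mm; the calibration is good to about 2 mm. A picture is of the moment at which its call begins.
- ctrl.finish_job(): hands the job in, once; it reports no verdict.
The state is a dict: "time_s": time; "joints": joint angles; "dq": joint speeds; "tau": joint torques, N m; "eef_pos": TCP position; "ee_rot": TCP orientation; "force": force on the tool from outside, world axes, zero at the start; "wrist_torque": the same for the moment, N m; "grip_width": opening from 0.0 (shut) to 1.0 (fully open).
Only numpy, scipy, OpenCV 4.12 (cv2) and the standard library are available. Lean on these libraries where they do the work, as an engineer would, in place of code of your own. Each camera call takes 0.05 s, during which the arm holds its last target.

## Task

Take every rewound transformer from the brown bench mat and stand it upright in the test cabinet's roll-out tray, push the tray fully home, and push the cabinet door shut until it seats on its catch. Only then, with the door seated, turn the hand-cranked tester four full turns, clockwise as seen from the handle's end, let go of it and leave everything shut; do not disturb the multimeter, the magnifier or the solder reel.

Things in the scene. Friction and masses are not known exactly. Their poses are not given: they have to be found in the camera images.
- station: test station, fixed. Origin on the bench at the middle of the cabinet's front opening; x into the cabinet, y to its left (hinge side). Cream cabinet x 0 to 250, y -155 to 155, 150 mm high, 12 mm walls, 6 mm clear roof; the door shuts in front of x = 0. To its right the dark tester, x -60 to 110, y -270 to -160, 110 mm high, white meter on top, crank on its right side (-y)
- tray (a joint): how far the aluminium roll-out tray is out, m: 0 home, 0.225 at its stop, along the station's -x; starts 0.205 to 0.225. Takes 4 N, stays where left. Home: within 12 mm; left further out it is in the door's way. At home the outer face of its clear front screen is 4 mm behind the station's x = 0. Push it in on that screen, high up (90 to 110 mm above the bench), so that the hand stays above the cabinet's roof
- tray_in (a point): centre of the tray's inner floor, axes as the station's. Floor 200 mm along x, 220 along y, 20 mm above the bench; walls 6 mm thick, 20 mm high; at the front a clear screen, 200 mm wide, up to 100 mm above the floor (120 above the bench), outer face at x = -106 mm. Holds four transformers two by two, long sides along x (for example x -40 and 50, y +-46 mm)
- door (a joint): door angle, rad: 0 seated, grows as it swings out and left (clockwise from above), at most 2.2; starts 1.9 to 2.15. Swings easily and stays where left; in the last 0.05 rad a striker rides over a spring roller (about 10 N near the free edge, 13 N at door_face), which then pulls it in and holds it at 0. Seated: below 0.014; short of the catch it rests at about 0.047
- door_hinge (a point): on the vertical hinge axis, 80 mm above the bench, at station x -8, y 155 mm. Door 308 mm wide from hinge to free edge, 16 mm thick (axis in mid-thickness), from 12 to 148 mm above the bench, cream frame, clear window; black bar handle 35 mm proud of the outer face, 287 to 297 mm from the hinge, 35 to 105 mm above the bench
- door_face (a point): point on the door's outer face, 210 mm from the hinge axis, 120 mm above the bench, a good place to push; x is the inward normal (push along +x), y points along the door to the hinge. Nothing sticks out there
- crank (a joint): crank angle a, rad: 0 handle straight up; grows clockwise seen from the handle's end (over the top the handle goes along the station's +x, away from the robot). Starts between -0.8 and 0.8, no stops, takes 0.12 N m, stays where left. Four turns count as made above 24.2
- crank_hub (a point): point on the crank axis (along the station's y) level with the middle of the handle, 95 mm above the bench, 67 mm out from the tester's side
- crank_grip (a point): middle of the black handle: crank_hub + 50 mm * (sin a along station x, cos a up). Round grip 18 to 22 mm thick, 75 mm long along the station's y, spins freely on its pin, 17 to 92 mm out from the tester's side; the crank arm is 8 to 16 mm out. Pinch it from above across the station's x and carry it round, hand kept upright
- transformer_a: mains transformer, 0.45 kg, 66 long (own x) x 44 wide (own y) x 56 mm high, origin under its centre, z up. Dark core 66 x 24 mm, full height; round its middle a taped coil with flat sides, 40 along x, 44 mm across y, 12 to 46 mm up: pinch it there across y. Yaw + pi looks alike. Yellow tape. Starts upright on the brown mat, or absent (2 to 4 are there)
- transformer_b: mains transformer, 0.45 kg, 66 long (own x) x 44 wide (own y) x 56 mm high, origin under its centre, z up. Dark core 66 x 24 mm, full height; round its middle a taped coil with flat sides, 40 along x, 44 mm across y, 12 to 46 mm up: pinch it there across y. Yaw + pi looks alike. Brown tape. Starts upright on the brown mat, or absent (2 to 4 are there)
- transformer_c: mains transformer, 0.45 kg, 66 long (own x) x 44 wide (own y) x 56 mm high, origin under its centre, z up. Dark core 66 x 24 mm, full height; round its middle a taped coil with flat sides, 40 along x, 44 mm across y, 12 to 46 mm up: pinch it there across y. Yaw + pi looks alike. Yellow tape. Starts upright on the brown mat, or absent (2 to 4 are there)
- transformer_d: mains transformer, 0.45 kg, 66 long (own x) x 44 wide (own y) x 56 mm high, origin under its centre, z up. Dark core 66 x 24 mm, full height; round its middle a taped coil with flat sides, 40 along x, 44 mm across y, 12 to 46 mm up: pinch it there across y. Yaw + pi looks alike. Brown tape. Starts upright on the brown mat, or absent (2 to 4 are there)
- multimeter: grey multimeter 150 x 75 x 32 mm lying by the mat's far corner, origin under its centre; leave alone
- magnifier: orange hand magnifier lying flat at the far edge of the mat, lens 92 mm across, handle 110 mm, 13 mm high, origin under the lens; leave alone
- solder_reel: grey reel standing on its flange, 60 mm across, 50 mm high, origin under its centre; leave alone
Mind the look-alikes: they are no part of the job. Leave any green look-alike of the transformer_c alone. What is shaped like the transformer_d but blue or green is not meant.

How it is judged (in metres and radians):
On the way, in this order (a step that is already met when the one before it is completed fails the run):
1. every transformer present stands upright on the tray's floor, let go, with the tray still out (x of transformer_a in the frame of tray_in between -0.1 and 0.1 m and y of transformer_a in the frame of tray_in between -0.11 and 0.11 m and z of transformer_a in the frame of tray_in between -0.008 and 0.008 m and angle between each of transformer_a, transformer_b, transformer_c, transformer_d's own z axis and vertical below 0.12 rad and contact force between each of transformer_a, transformer_b, transformer_c, transformer_d and the fingers below 0.1 N and x of transformer_b in the frame of tray_in between -0.1 and 0.1 m and y of transformer_b in the frame of tray_in between -0.11 and 0.11 m and z of transformer_b in the frame of tray_in between -0.008 and 0.008 m and x of transformer_c in the frame of tray_in between -0.1 and 0.1 m and y of transformer_c in the frame of tray_in between -0.11 and 0.11 m and z of transformer_c in the frame of tray_in between -0.008 and 0.008 m and x of transformer_d in the frame of tray_in between -0.1 and 0.1 m and y of transformer_d in the frame of tray_in between -0.11 and 0.11 m and z of transformer_d in the frame of tray_in between -0.008 and 0.008 m and value of joint tray above 0.05 m), for 0.2 s.
2. the loaded tray is pushed fully home (x of transformer_a in the frame of tray_in between -0.1 and 0.1 m and y of transformer_a in the frame of tray_in between -0.11 and 0.11 m and z of transformer_a in the frame of tray_in between -0.008 and 0.008 m and angle between each of transformer_a, transformer_b, transformer_c, transformer_d's own z axis and vertical below 0.12 rad and contact force between each of transformer_a, transformer_b, transformer_c, transformer_d and the fingers below 0.1 N and x of transformer_b in the frame of tray_in between -0.1 and 0.1 m and y of transformer_b in the frame of tray_in between -0.11 and 0.11 m and z of transformer_b in the frame of tray_in between -0.008 and 0.008 m and x of transformer_c in the frame of tray_in between -0.1 and 0.1 m and y of transformer_c in the frame of tray_in between -0.11 and 0.11 m and z of transformer_c in the frame of tray_in between -0.008 and 0.008 m and x of transformer_d in the frame of tray_in between -0.1 and 0.1 m and y of transformer_d in the frame of tray_in between -0.11 and 0.11 m and z of transformer_d in the frame of tray_in between -0.008 and 0.008 m and value of joint tray below 0.012 m), for 0.2 s.
3. the door is pushed shut and seated on its catch (value of joint tray below 0.012 m and value of joint door below 0.014 rad), for 0.3 s.
4. the crank has been turned four full turns, the door still seated (value of joint door below 0.014 rad and value of joint crank above 24.2 rad), for 0.1 s.
At the end, for the whole second after the job is handed in: every transformer present stands upright (within 7 degrees) on the tray's floor inside its walls, the tray is home (within 12 mm), the door is seated on its catch (below 0.014 rad), the crank has made its four turns (reads above 24.2 rad) and is at rest, let go (all of step 2 and all of step 4 and velocity of joint crank between -0.2 and 0.2 rad/s); the robot touches nothing.
It fails at once if the crank is turned more than about half a turn while the door is not seated (value of joint crank above 2.4 rad and value of joint door above 0.03 rad).
It fails at once if the multimeter is pushed more than 30 mm (distance of multimeter from where it was at the start of the episode above 0.03 m).
It fails at once if the magnifier is pushed more than 30 mm (distance of magnifier from where it was at the start of the episode above 0.03 m).
It fails at once if the solder reel is pushed more than 30 mm (distance of solder_reel from where it was at the start of the episode above 0.03 m).
Of transformer_a, transformer_b, transformer_c, transformer_d only 2 to 4 are there at a start; the rules pass over those that are not, and their reading is None.
At some moment in a run one of transformer_a, transformer_b, transformer_c, transformer_d may be knocked a few centimetres aside while the robot is not near it.
It also fails if it takes over 210 s, if anything falls off the work surface, if the arm or the gripper's body presses on something with over 40 N, if the wrist force passes 120 N, or if a joint passes its speed limit or range.

## Working session

There is one attempt and no reset: what is moved stays moved. The work goes in short steps, Python scripts to look and compute and a shell command to move; the robot and the scene stay as the last step left them, time stands still between calls to the robot, and variables do not carry over. Pictures are saved under pics/ and viewed, and the job is handed in when it is done.

```bash
ls; mkdir -p pics; cat > h.py <<'E'
import numpy as np, cv2
from rig import telemetry, imaging, ctrl
def cap(n,f=None):
    d=imaging.capture(n)
    if f: cv2.imwrite('pics/'+f,d['frame'][:,:,::-1])
    np.savez('/tmp/'+n+'.npz',**d)
    return d
def world(d):
    R,_=cv2.Rodrigues(np.array(d['rvec'],float)); t=np.array(d['tvec'],float)
    z=d['z_map'].astype(float); v,u=np.mgrid[0:z.shape[0],0:z.shape[1]]
    P=np.stack([(u-d['cx'])/d['fx']*z,(v-d['cy'])/d['fy']*z,z],-1)
    W=(P-t)@R
    W[z==0]=np.nan
    return W
def proj(d,p):
    q,_=cv2.projectPoints(np.array(p,float).reshape(-1,3),np.array(d['rvec'],float),np.array(d['tvec'],float),np.array([[d['fx'],0,d['cx']],[0,d['fy'],d['cy']],[0,0,1.]]),None)
    return q.reshape(-1,2)
E
python3 - <<'E'
from h import *
print(telemetry.sense())
for n in ['scene','top','wrist']:
    d=cap(n,n+'0.png'); 
    R,_=cv2.Rodrigues(np.array(d['rvec'],float)); print(n,-R.T@np.array(d['tvec'],float),R[2],d['fx'])
E
```

```text
pics
{'time_s': 0.0, 'joints': array([ 8.93572721e-01,  3.13425639e-01,  1.49845304e+00, -3.41393300e-05,
        1.33099420e+00, -2.23413178e-01]), 'dq': array([-6.76347881e-05, -3.96151581e-05,  1.34043678e-03, -1.40221022e-03,
        8.51539048e-04, -7.62881290e-04]), 'tau': array([ 3.34460337e-04, -4.12258744e+01, -2.59751487e+01, -1.38739788e-04,
        3.98849414e-03, -2.03260163e-05]), 'eef_pos': array([230.01178206, 471.63789169, 230.74153445]), 'ee_rot': array([-0.59950365,  0.59982348,  0.37428082, -0.37512802]), 'force': array([ 0.85593664, -0.01050395,  0.40185005]), 'wrist_torque': array([ 0.01070836, -0.00272229, -0.01698238]), 'grip_width': 0.9957978926206132}
scene [ 267.74425983 -791.05864952  984.7327701 ] [ 0.25051289  0.56544399 -0.78582211] 419.9321057958087
top [ 247.91587619 -162.54417412 1461.64929019] [ 0.21788713 -0.0038631  -0.97596633] 479.8609857047029
wrist [166.12910826 503.61200835 373.76281843] [ 0.25441163 -0.12463791 -0.95903082] 328.89165250984007
```

View pics/scene0.png

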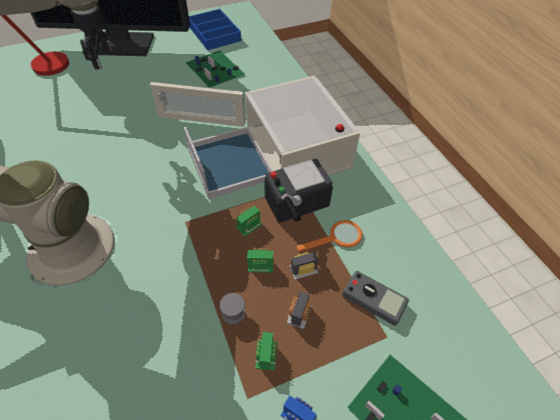

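View pics/top0.png

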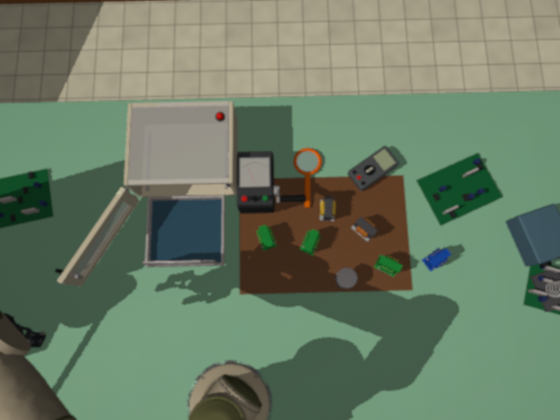

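View pics/wrist0.png

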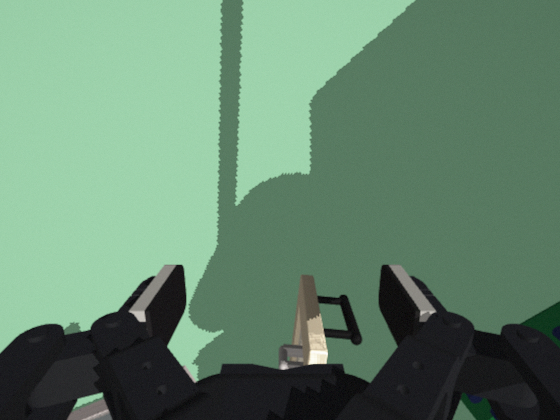

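```bash
python3 - <<'E'
from h import *
d=dict(np.load('/tmp/top.npz')); s=dict(np.load('/tmp/scene.npz'))
a=cv2.resize(d['frame'][140:300,230:460],None,fx=3.4,fy=3.4,interpolation=cv2.INTER_CUBIC)
cv2.imwrite('pics/topcrop.png',a[:,:,::-1])
b=cv2.resize(s['frame'][140:380,180:380],None,fx=2.5,fy=2.5,interpolation=cv2.INTER_CUBIC)
cv2.imwrite('pics/scenecrop.png',b[:,:,::-1])
W=world(d)
for n,(u,v) in dict(y=(327,209),br=(364,229),g1=(266,237),g2=(310,241),g3=(389,264),blue=(437,259),mag=(308,160),mm=(372,167),reel=(347,278),matc=(408,290),table=(300,320),cabL=(128,190),cabR=(233,190),meter=(255,170),knob=(290,198),trayfl=(185,230)).items():
    print(n,W[v,u].round(0))
E
```

```text
y [ 551. -301.   56.]
br [ 488. -408.   53.]
g1 [ 470. -117.   58.]
g2 [ 456. -246.   56.]
g3 [ 382. -474.   59.]
blue [ 394. -617.   55.]
mag [ 722. -252.    7.]
mm [ 686. -449.   32.]
reel [ 345. -351.   51.]
matc [ 309. -539.   -3.]
table [ 229. -211.    3.]
cabL [609. 279. 115.]
cabR [616. -19.  60.]
meter [659. -90. 118.]
knob [ 567. -189.  141.]
trayfl [505. 132.  14.]
```

View pics/topcrop.png

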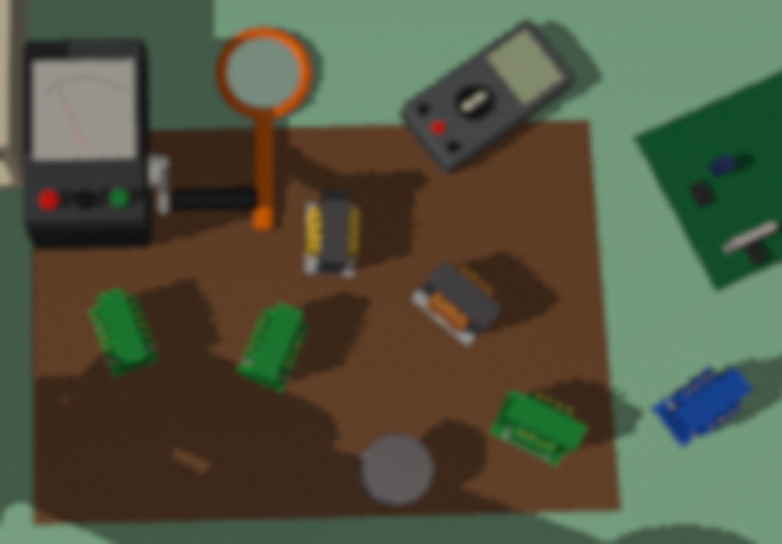

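View pics/scenecrop.png

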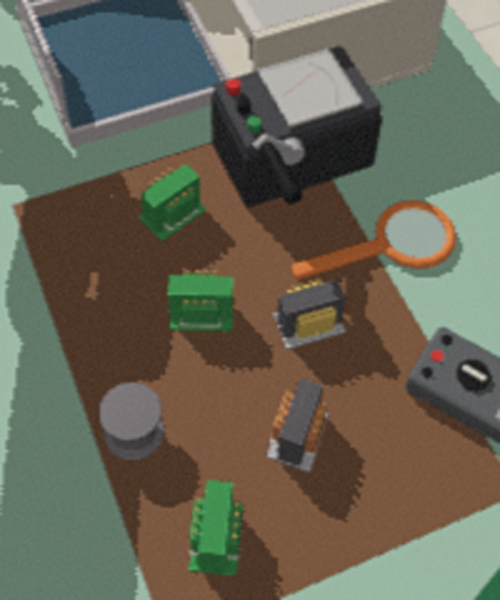

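```bash
cat >> h.py <<'E'
def ray(d,uv,zp):
    R,_=cv2.Rodrigues(np.array(d['rvec'],float)); t=np.array(d['tvec'],float)
    c=-R.T@t; uv=np.array(uv,float).reshape(-1,2)
    r=np.stack([(uv[:,0]-d['cx'])/d['fx'],(uv[:,1]-d['cy'])/d['fy'],np.ones(len(uv))],-1)@R
    return c+r*((zp-c[2])/r[:,2])[:,None]
def rect(P):
    (c,s,a)=cv2.minAreaRect(P.astype(np.float32)[:,:2]); 
    if s[0]<s[1]: s=s[::-1]; a+=90
    return np.round(c,1),np.round(s,1),(np.deg2rad(a)+np.pi/2)%np.pi-np.pi/2
E
python3 - <<'E'
from h import *
for n in ['top','scene']:
    d=dict(np.load(f'/tmp/{n}.npz')); W=world(d); z=W[...,2]
    hsv=cv2.cvtColor(d['frame'],cv2.COLOR_RGB2HSV)
    print(n)
    for nm,(x,y) in dict(y=(551,-301),br=(488,-408)).items():
        near=np.hypot(W[...,0]-x,W[...,1]-y)<60
        m=near&(abs(z-56)<6)&((hsv[...,1]<70))
        if m.sum()<5: continue
        v,u=np.where(m); P=ray(d,np.stack([u,v],-1),56)
        print(nm,m.sum(),rect(P),P.mean(0),np.median(z[m]))
    # tester top
    m=(abs(z-110)<8)&(np.hypot(W[...,0]-620,W[...,1]+90)<140)
    v,u=np.where(m);P=ray(d,np.stack([u,v],-1),110);print('tester',m.sum(),rect(P))
    m=(abs(z-150)<6)&(W[...,0]>450)&(W[...,1]>-60)
    k=m.astype(np.uint8);nn,l,st,_=cv2.connectedComponentsWithStats(k,connectivity=8)
    for i in range(1,nn):
        if st[i,4]>40:
            v,u=np.where(l==i);P=ray(d,np.stack([u,v],-1),150);print('cab',st[i],rect(P))
    cv2.imwrite(f'pics/m_{n}.png',k*255)
E
```

```text
topTraceback (most recent call last):
  File "<stdin>", line 11, in <module>
  File "h.py", line 24, in rect
    (c,s,a)=cv2.minAreaRect(P.astype(np.float32)[:,:2]);
            ~~~~~~~~~~~~~~~^^^^^^^^^^^^^^^^^^^^^^^^^^^^
cv2.error: OpenCV(4.12.0) /io/opencv/modules/imgproc/src/convhull.cpp:143: error: (-215:Assertion failed) total >= 0 && (depth == CV_32F || depth == CV_32S) in function 'convexHull'
```

```bash
sed -i 's/P.astype(np.float32)\[:,:2\]/np.ascontiguousarray(P[:,:2],np.float32)/' h.py
cat > a.py <<'E'
from h import *
for n in ['top','scene']:
    d=dict(np.load(f'/tmp/{n}.npz')); W=world(d); z=W[...,2]
    hsv=cv2.cvtColor(d['frame'],cv2.COLOR_RGB2HSV)
    print(n)
    for nm,(x,y) in dict(y=(551,-301),br=(488,-408)).items():
        near=np.hypot(W[...,0]-x,W[...,1]-y)<60
        m=near&(abs(z-56)<6)&((hsv[...,1]<70))
        if m.sum()<5: continue
        v,u=np.where(m); P=ray(d,np.stack([u,v],-1),56)
        print(nm,m.sum(),rect(P),P.mean(0),np.median(z[m]))
    # tester top
    m=(abs(z-110)<8)&(np.hypot(W[...,0]-620,W[...,1]+90)<140)
    v,u=np.where(m);P=ray(d,np.stack([u,v],-1),110);print('tester',m.sum(),rect(P))
    m=(abs(z-150)<6)&(W[...,0]>450)&(W[...,1]>-60)
    k=m.astype(np.uint8);nn,l,st,_=cv2.connectedComponentsWithStats(k,connectivity=8)
    for i in range(1,nn):
        if st[i,4]>40:
            v,u=np.where(l==i);P=ray(d,np.stack([u,v],-1),150);print('cab',st[i],rect(P))
    cv2.imwrite(f'pics/m_{n}.png',k*255)
E
python3 a.py
```

```text
top
y 143 (array([ 558.9, -304.4]), array([65.2, 21.7]), np.float64(-0.0969089699585659)) [ 558.91470545 -304.55432001   56.        ] 55.50189165166006
br 155 (array([ 495.7, -414.1]), array([64.6, 23.8]), np.float64(0.8217943210140435)) [ 495.74065522 -414.89901899   56.        ] 55.118035750572574
tester 1601 (array([638.7, -85.5]), array([173.7, 149.5]), np.float64(-0.137467448621873))
cab [ 124  101  109   85 8344] (array([739.3, 127.9]), array([308.3, 252. ]), np.float64(1.5678732411824257))
cab [ 82 187  44  57 334] (array([526.6, 330.7]), array([188. ,  17.6]), np.float64(-0.5567174474403611))
scene
y 218 (array([ 559.7, -305.8]), array([67. , 25.6]), np.float64(-0.05713532486850603)) [ 559.27557568 -305.8219193    56.        ] 55.79600638057083
br 259 (array([ 496.8, -416.3]), array([68.1, 23.9]), np.float64(0.8195902223168665)) [ 496.82865949 -416.69411193   56.        ] 56.126093009844645
tester 1475 (array([644.2, -89.1]), array([183.4, 161. ]), np.float64(-0.12182949985898262))
cab [510   0  50  31 181] (array([1876.1,  325.2]), array([260. ,  33.9]), np.float64(-1.5560596489612402))
cab [152  12  36   7 103] (array([511.3, 845.5]), array([136.1,  46. ]), np.float64(-0.28841715026227277))
cab [ 245   76  115   81 5407] (array([739.4, 124. ]), array([316.2, 253.9]), np.float64(1.5670045180348415))
cab [186  86  57  10 209] (array([526.9, 326.2]), array([186.7,  22. ]), np.float64(-0.5586966421834809))
```

```bash
cat > b.py <<'E'
from h import *
S0=np.array([614.3,126.3]); yaw=-0.004
for n in ['top','scene']:
    d=dict(np.load(f'/tmp/{n}.npz')); W=world(d); z=W[...,2]; f=d['frame'].astype(int)
    hsv=cv2.cvtColor(d['frame'],cv2.COLOR_RGB2HSV)
    print(n)
    m=(abs(z-20)<8)&(W[...,0]>370)&(W[...,0]<640)&(W[...,1]>0)&(W[...,1]<260)&(hsv[...,0]>98)&(hsv[...,0]<125)&(hsv[...,1]>60)
    v,u=np.where(m);P=ray(d,np.stack([u,v],-1),20);print('tray floor',m.sum(),rect(P),P.min(0),P.max(0))
    m=(z>110)&(z<126)&(W[...,0]>360)&(W[...,0]<480)&(W[...,1]>0)&(W[...,1]<240)
    if m.sum()>4: v,u=np.where(m); print('screen',m.sum(),np.percentile(W[m],[5,50,95],axis=0))
    m=(z>60)&(z<170)&(W[...,0]>490)&(W[...,0]<660)&(W[...,1]>-250)&(W[...,1]<-165)
    print('crank handle',m.sum(),np.nanpercentile(W[m],[5,25,50,75,95],axis=0).round())
    m=(hsv[...,0]<14)&(hsv[...,1]>190)&(f[...,0]>150)&(z<25)&(W[...,0]<680)&(W[...,0]>450)&(W[...,1]<-200)&(W[...,1]>-300)
    v,u=np.where(m);P=ray(d,np.stack([u,v],-1),13);print('mag handle',m.sum(),rect(P),P.min(0),P.max(0))
q=telemetry.sense()['ee_rot']
from scipy.spatial.transform import Rotation as Ro
print(Ro.from_quat(q,scalar_first=True).as_matrix().round(3))
E
python3 b.py
```

```text
top
tray floor 4019 (array([503.6, 129. ]), array([212. , 188.3]), np.float64(1.546625609899392)) [406.94851091  24.10927958  20.        ] [598.11922862 233.82501751  20.        ]
screen 177 [[394.96705603  38.68806509 113.2609432 ]
 [397.75562079 118.30264045 118.35557666]
 [400.94814566 219.32806439 123.36891348]]
crank handle 167 [[ 560. -229.  130.]
 [ 563. -216.  135.]
 [ 567. -200.  137.]
 [ 573. -183.  139.]
 [ 578. -169.  143.]]
mag handle 30 (array([ 626. , -252.5]), array([112.8,  13.6]), np.float64(-0.18222573232423578)) [ 571.22652514 -269.37578382   13.        ] [ 680.55421816 -237.37227692   13.        ]
scene
tray floor 2531 (array([504.2, 136.5]), array([197.6, 191.7]), np.float64(1.5679572639148178)) [408.05959577  37.90871417  20.        ] [600.1254012  235.52644571  20.        ]
screen 122 [[395.65276469  34.74485022 112.15173602]
 [397.94988802 119.68960395 119.06172414]
 [401.34708186 215.34156676 121.8341764 ]]
crank handle 182 [[ 561. -233.  130.]
 [ 563. -224.  135.]
 [ 567. -205.  138.]
 [ 572. -186.  140.]
 [ 577. -169.  141.]]Traceback (most recent call last):
  File "b.py", line 14, in <module>
    v,u=np.where(m);P=ray(d,np.stack([u,v],-1),13);print('mag handle',m.sum(),rect(P),P.min(0),P.max(0))
                                                                                      ~~~~~^^^
    return umr_minimum(a, axis, None, out, keepdims, initial, where)
ValueError: zero-size array to reduction operation minimum which has no identity
```

```bash
cat > go.py <<'E'
import sys
from h import *
from scipy.spatial.transform import Rotation as Ro
def go(x,y,z,jaw=None,s=None):
    s=s or telemetry.sense(); R=Ro.from_quat(s['ee_rot'],scalar_first=True)
    p=np.array(s['eef_pos']); d=R.inv().apply(np.array([x,y,z])-p)/10
    tw=None
    if jaw is not None:
        ax=R.as_matrix()[:,0]; cur=np.arctan2(ax[1],ax[0])
        c=[(jaw-cur+np.pi/2)%np.pi-np.pi/2]
        # goal: tool y down, x at jaw angle (nearest equiv)
        a=cur+c[0]; X=np.array([np.cos(a),np.sin(a),0]);Y=np.array([0,0,-1.]);Z=np.cross(X,Y)
        G=Ro.from_matrix(np.stack([X,Y,Z],1)); tw=(R.inv()*G).as_rotvec().round(3)
    print('d cm',d.round(2),'twist',tw,'pos',p.round(1),'dist',np.linalg.norm(d).round(1),'j6',s['joints'][5].round(2),'F',np.round(s['force'],1),'g',round(s['grip_width'],2),'t',s['time_s'])
if __name__=='__main__':
    a=[float(v) for v in sys.argv[1:]]
    R=Ro.from_quat(telemetry.sense()['ee_rot'],scalar_first=True).as_matrix()
    print('tool x',R[:,0].round(3),'z',R[:,2].round(3)); go(*a)
E
python3 go.py 559 -305 150 1.495; python3 go.py 230 472 330
```

```text
tool x [ 0.438  0.899 -0.001] z [-0.899  0.438  0.   ]
d cm [-55.38   8.13 -63.62] twist [-0.    -0.378 -0.001] pos [230.  471.7 230.9] dist 84.7 j6 -0.22 F [-0.2  1.2 -0.4] g 1.0 t 0.15
tool x [ 0.438  0.899 -0.001] z [-0.899  0.438  0.   ]
d cm [ 0.01 -9.91  0.02] twist None pos [230.  471.7 230.9] dist 9.9 j6 -0.22 F [-0.2  1.2 -0.4] g 1.0 t 0.15
```

```bash
python3 -m handwheel '[{"delta_pos":[-27.5,0,-31.8],"twist":[0,-0.378,0],"jaw":0.8},{"delta_pos":[-27.5,0,-31.8],"twist":[0,-0.378,0],"jaw":0.8},{"delta_pos":[-27.5,0,-31.8],"twist":[0,-0.378,0],"jaw":0.8},{"delta_pos":[-27.5,0,-31.8],"twist":[0,-0.378,0],"jaw":0.8},{"delta_pos":[-27.5,0,-31.8],"twist":[0,-0.378,0],"jaw":0.8},{"delta_pos":[-27.5,0,-31.8],"twist":[0,-0.378,0],"jaw":0.8},{"delta_pos":[-27.5,0,-31.8],"twist":[0,-0.378,0],"jaw":0.8},{"delta_pos":[-27.5,0,-31.8],"twist":[0,-0.378,0],"jaw":0.8},{"delta_pos":[-27.5,0,-31.8],"twist":[0,-0.378,0],"jaw":0.8},{"delta_pos":[-27.5,0,-31.8],"twist":[0,-0.378,0],"jaw":0.8}]' 50; python3 go.py 559 -305 150 1.495
```

```text
time_s: 0.98
eef_pos: [388.8, 99.3, 231.4]
ee_rot: [-0.519, 0.519, 0.481, -0.481]
force: [0.6, 1.2, -0.3]
grip_width: 0.799
tool x [0.076 0.997 0.   ] z [-0.997  0.076 -0.   ]
d cm [-39.03   8.14 -20.04] twist [ 0. -0.  0.] pos [388.8  99.3 231.4] dist 44.6 j6 -1.54 F [ 0.6  1.2 -0.3] g 0.8 t 0.9833
```

```bash
python3 -m handwheel '[{"delta_pos":[-39,0,-20],"twist":[0,0,0],"jaw":0.8},{"delta_pos":[-39,0,-20],"twist":[0,0,0],"jaw":0.8},{"delta_pos":[-39,0,-20],"twist":[0,0,0],"jaw":0.8},{"delta_pos":[-39,0,-20],"twist":[0,0,0],"jaw":0.8},{"delta_pos":[-39,0,-20],"twist":[0,0,0],"jaw":0.8},{"delta_pos":[-39,0,-20],"twist":[0,0,0],"jaw":0.8},{"delta_pos":[-39,0,-20],"twist":[0,0,0],"jaw":0.8},{"delta_pos":[-39,0,-20],"twist":[0,0,0],"jaw":0.8},{"delta_pos":[-39,0,-20],"twist":[0,0,0],"jaw":0.8},{"delta_pos":[-39,0,-20],"twist":[0,0,0],"jaw":0.8}]'; python3 go.py 559 -305 150 1.495; python3 - <<'E'
from h import *
d=cap('wrist','w1.png'); cap('top','t1.png')
E
```

```text
time_s: 1.82
eef_pos: [550.4, -284.7, 230.9]
ee_rot: [0.519, -0.518, -0.481, 0.481]
force: [0.5, 0.2, -0.2]
grip_width: 0.798
tool x [0.076 0.997 0.   ] z [-0.997  0.076  0.   ]
d cm [-1.96  8.09 -1.02] twist [-0. -0.  0.] pos [ 550.4 -284.7  230.9] dist 8.4 j6 -2.16 F [ 0.5  0.2 -0.2] g 0.8 t 1.8167
```

View pics/w1.png

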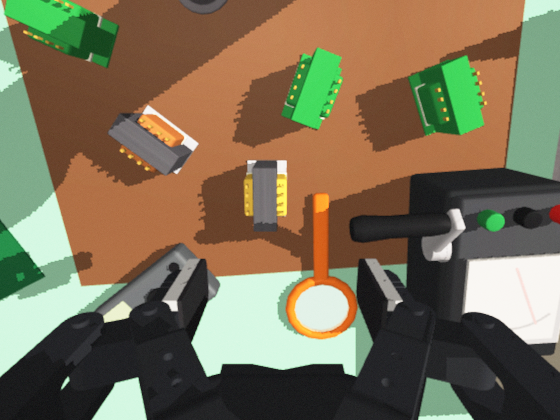

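View pics/t1.png

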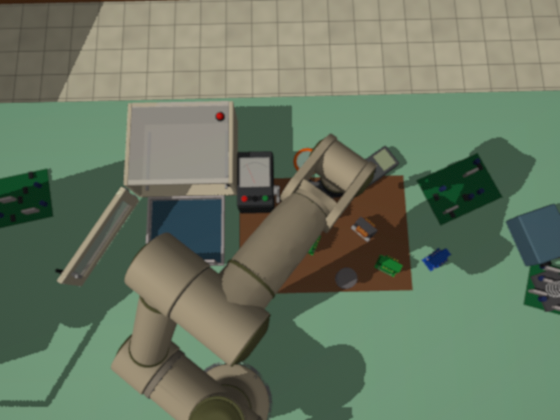

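```bash
cat > w.py <<'E'
from h import *
d=dict(np.load('/tmp/wrist.npz')); W=world(d); z=W[...,2]
hsv=cv2.cvtColor(d['frame'],cv2.COLOR_RGB2HSV)
for nm,(x,y) in dict(y=(559,-305),br=(496,-416)).items():
    m=(np.hypot(W[...,0]-x,W[...,1]-y)<60)&(abs(z-56)<5)&(hsv[...,1]<90)&(hsv[...,2]<140)
    v,u=np.where(m); 
    if len(v)<10: continue
    P=ray(d,np.stack([u,v],-1),56); print(nm,m.sum(),rect(P),P.mean(0).round(1),np.median(z[m]))
for nm,uv,zz in [('hubdisc',(437,245),None),('arm top',(456,222),None),('handle end',(356,227),None),('handle mid',(400,226),None)]:
    print(nm,W[uv[1],uv[0]].round(1))
print('magtip',ray(d,(321,196),10).round(1),'maghandle R edge',ray(d,[(329,230),(313,230)],10).round(1))
E
python3 w.py
```

```text
y 1477 (array([ 562.1, -302.7]), array([66.2, 23.1]), np.float64(-0.07980082311589776)) [ 561.5 -302.6   56. ] 56.40136504235708
br 1851 (array([ 499.5, -411.9]), array([66.6, 25.3]), np.float64(0.8297360671217415)) [ 498.9 -412.4   56. ] 56.37788023817065
hubdisc [ 597.  -156.   115.1]
arm top [ 568.5 -154.1  138.9]
handle end [ 567.  -229.2  138.5]
handle mid [ 568.  -196.6  140.1]
magtip [[ 574.3 -241.4   10. ]] maghandle R edge [[ 616.2 -233.7   10. ]
 [ 614.8 -252.5   10. ]]
```

```bash
python3 go.py 560 -304 16 1.491
```

```text
tool x [0.08  0.997 0.   ] z [-0.997  0.08   0.002]
d cm [-1.57 21.28 -1.12] twist [-0.002 -0.     0.   ] pos [ 550.5 -287.6  228.8] dist 21.4 j6 -2.16 F [-0.   0.2 -0.4] g 0.8 t 1.9167
```

```bash
python3 -m handwheel '[{"delta_pos":[-1.6,0,-1.1],"twist":[0,0,0],"jaw":0.7},{"delta_pos":[-1.6,4,-1.1],"twist":[0,0,0],"jaw":0.7},{"delta_pos":[-1.6,8,-1.1],"twist":[0,0,0],"jaw":0.7},{"delta_pos":[-1.6,11,-1.1],"twist":[0,0,0],"jaw":0.7},{"delta_pos":[-1.6,13,-1.1],"twist":[0,0,0],"jaw":0.7},{"delta_pos":[-1.6,14,-1.1],"twist":[0,0,0],"jaw":0.7},{"delta_pos":[-1.6,14,-1.1],"twist":[0,0,0],"jaw":0.7},{"delta_pos":[-1.6,14,-1.1],"twist":[0,0,0],"jaw":0.7},{"delta_pos":[-1.6,14,-1.1],"twist":[0,0,0],"jaw":0.7},{"delta_pos":[-1.6,14,-1.1],"twist":[0,0,0],"jaw":0.7}]'; python3 go.py 560 -304 16 1.491;python3 - <<'E'
from h import *
d=cap('wrist','w2.png')
E
```

```text
time_s: 2.75
eef_pos: [560.5, -299.9, 93.1]
ee_rot: [-0.518, 0.52, 0.481, -0.481]
force: [-0.1, 0.5, -0.1]
grip_width: 0.698
tool x [ 0.076  0.997 -0.002] z [-0.997  0.076 -0.002]
d cm [-0.4   7.71  0.04] twist [ 0.002  0.004 -0.002] pos [ 560.5 -299.9   93.1] dist 7.7 j6 -2.17 F [-0.1  0.5 -0.1] g 0.7 t 2.75
```

View pics/w2.png

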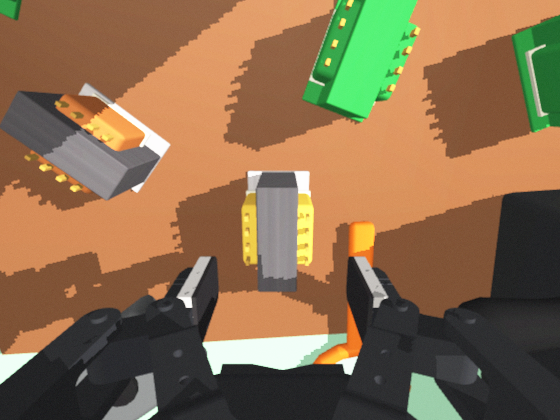

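```bash
python3 -m handwheel '[{"delta_pos":[-0.4,0,0],"twist":[0,0,0],"jaw":0.7},{"delta_pos":[-0.4,3,0],"twist":[0,0,0],"jaw":0.7},{"delta_pos":[-0.4,5.5,0],"twist":[0,0,0],"jaw":0.7},{"delta_pos":[-0.4,7,0],"twist":[0,0,0],"jaw":0.7},{"delta_pos":[-0.4,7.7,0],"twist":[0,0,0],"jaw":0.7},{"delta_pos":[-0.4,7.7,0],"twist":[0,0,0],"jaw":0.7},{"delta_pos":[-0.4,7.7,0],"twist":[0,0,0],"jaw":0.7},{"delta_pos":[-0.4,7.7,0],"twist":[0,0,0],"jaw":0.35},{"delta_pos":[-0.4,7.7,0],"twist":[0,0,0],"jaw":0.35},{"delta_pos":[-0.4,7.7,0],"twist":[0,0,0],"jaw":0.3}]' 50; python3 go.py 560 -304 16 1.491;python3 - <<'E'
from h import *
d=cap('wrist','w3.png')
E
```

```text
time_s: 3.63
eef_pos: [560.3, -304.1, 16.1]
ee_rot: [-0.518, 0.52, 0.481, -0.481]
force: [-0.5, 0.5, 6.4]
grip_width: 0.505
tool x [ 0.076  0.997 -0.002] z [-0.997  0.076 -0.002]
d cm [0.01 0.01 0.03] twist [ 0.002  0.004 -0.002] pos [ 560.3 -304.1   16.1] dist 0.0 j6 -2.18 F [-0.5  0.5  6.4] g 0.51 t 3.6333
```

View pics/w3.png

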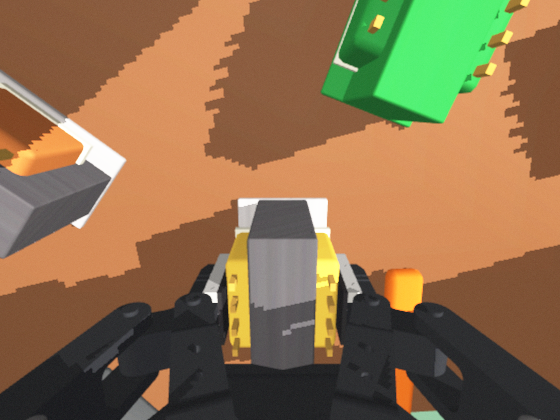

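```bash
python3 -m handwheel '[{"delta_pos":[0,-3,0],"twist":[0,0,0],"jaw":0.3},{"delta_pos":[0,-6,1],"twist":[0,0,0],"jaw":0.3},{"delta_pos":[0,-9,3],"twist":[0,0,0],"jaw":0.3},{"delta_pos":[0,-11,6],"twist":[0,0,0],"jaw":0.3},{"delta_pos":[0,-12,9],"twist":[0,0,0],"jaw":0.3},{"delta_pos":[2,-13,11],"twist":[0,0,0],"jaw":0.3},{"delta_pos":[5,-14,12],"twist":[0,0,0],"jaw":0.3},{"delta_pos":[8,-14,13],"twist":[0,0,0],"jaw":0.3},{"delta_pos":[11,-14,13],"twist":[0,0,0],"jaw":0.3},{"delta_pos":[14,-14,13],"twist":[0,0,0],"jaw":0.3}]'; python3 go.py 500 173 155 1.567
```

```text
time_s: 4.52
eef_pos: [439.7, -152.7, 154.6]
ee_rot: [-0.519, 0.519, 0.48, -0.48]
force: [0.4, 0.5, -5.5]
grip_width: 0.503
tool x [ 0.077  0.997 -0.   ] z [-0.997  0.077  0.   ]
d cm [32.93 -0.05 -3.51] twist [-0.    -0.073 -0.   ] pos [ 439.7 -152.7  154.6] dist 33.1 j6 -2.08 F [ 0.4  0.5 -5.5] g 0.5 t 4.5167
```

```bash
python3 -m handwheel '[{"delta_pos":[3,0,0],"twist":[0,-0.01,0],"jaw":0.3},{"delta_pos":[7,0,0],"twist":[0,-0.02,0],"jaw":0.3},{"delta_pos":[11,0,-1],"twist":[0,-0.04,0],"jaw":0.3},{"delta_pos":[15,0,-2],"twist":[0,-0.06,0],"jaw":0.3},{"delta_pos":[19,0,-3],"twist":[0,-0.073,0],"jaw":0.3},{"delta_pos":[23,0,-3.5],"twist":[0,-0.073,0],"jaw":0.3},{"delta_pos":[27,0,-3.5],"twist":[0,-0.073,0],"jaw":0.3},{"delta_pos":[30.5,0,-3.5],"twist":[0,-0.073,0],"jaw":0.3},{"delta_pos":[32.5,0,-3.5],"twist":[0,-0.073,0],"jaw":0.3},{"delta_pos":[32.9,0,-3.5],"twist":[0,-0.073,0],"jaw":0.3}]'; python3 go.py 500 173 38 1.567;python3 - <<'E'
from h import *
d=cap('wrist','w4.png')
E
```

```text
time_s: 5.35
eef_pos: [499.7, 174.6, 154.1]
ee_rot: [-0.5, 0.499, 0.5, -0.5]
force: [0.3, -0.3, -4.9]
grip_width: 0.508
tool x [-0.001  1.     0.001] z [-1.    -0.001  0.001]
d cm [-0.17 11.61 -0.04] twist [-0.001  0.005  0.001] pos [499.7 174.6 154.1] dist 11.6 j6 -1.46 F [ 0.3 -0.3 -4.9] g 0.51 t 5.35
```

View pics/w4.png

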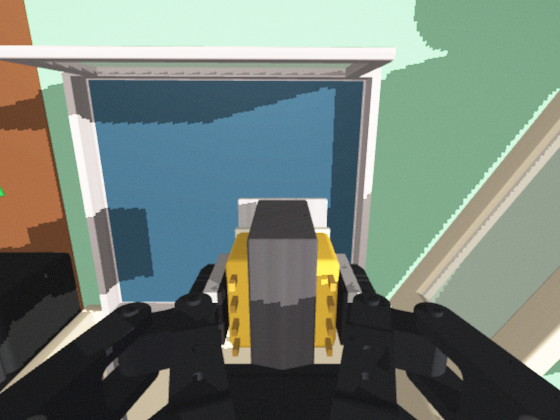

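```bash
python3 - <<'E'
from h import *
d=dict(np.load('/tmp/wrist.npz'))
print(ray(d,[(97,150),(361,150),(230,80)],20).round(1))
E
python3 -m handwheel '[{"delta_pos":[-0.1,3,0],"twist":[0,0,0],"jaw":0.3},{"delta_pos":[-0.1,6,0],"twist":[0,0,0],"jaw":0.3},{"delta_pos":[-0.1,9,0],"twist":[0,0,0],"jaw":0.3},{"delta_pos":[-0.1,10.8,0],"twist":[0,0,0],"jaw":0.3},{"delta_pos":[-0.1,11.4,0],"twist":[0,0,0],"jaw":0.3},{"delta_pos":[-0.1,11.7,0],"twist":[0,0,0],"jaw":0.3},{"delta_pos":[-0.1,11.7,0],"twist":[0,0,0],"jaw":0.3},{"delta_pos":[-0.1,11.7,0],"twist":[0,0,0],"jaw":0.6},{"delta_pos":[-0.1,11.7,0],"twist":[0,0,0],"jaw":0.7},{"delta_pos":[-0.1,11.7,0],"twist":[0,0,0],"jaw":0.7}]'; python3 go.py 500 173 155 1.567
```

```text
[[459.2  20.7  20. ]
 [458.7 240.8  20. ]
 [404.4 133.9  20. ]]
time_s: 6.23
eef_pos: [501.3, 170.4, 38.8]
ee_rot: [-0.5, 0.501, 0.5, -0.498]
force: [0.6, -0.3, -0.2]
grip_width: 0.698
tool x [0.003 1.    0.   ] z [-1.     0.003 -0.003]
d cm [  0.26 -11.62   0.1 ] twist [0.003 0.001 0.   ] pos [501.3 170.4  38.8] dist 11.6 j6 -1.46 F [ 0.6 -0.3 -0.2] g 0.7 t 6.2333
```

```bash
python3 -m handwheel '[{"delta_pos":[0,-3,0],"twist":[0,0,0],"jaw":0.7},{"delta_pos":[0,-7,0],"twist":[0,0.05,0],"jaw":0.7},{"delta_pos":[-1,-11,1],"twist":[0,0.17,0],"jaw":0.7},{"delta_pos":[-4,-13,3],"twist":[0,0.29,0],"jaw":0.7},{"delta_pos":[-8,-14,5],"twist":[0,0.41,0],"jaw":0.7},{"delta_pos":[-12,-14,6],"twist":[0,0.53,0],"jaw":0.7},{"delta_pos":[-16,-14,6],"twist":[0,0.65,0],"jaw":0.7},{"delta_pos":[-20,-14,6],"twist":[0,0.77,0],"jaw":0.7},{"delta_pos":[-24,-14,6],"twist":[0,0.89,0],"jaw":0.7},{"delta_pos":[-28,-14,6],"twist":[0,1.01,0],"jaw":0.7}]'; python3 - <<'E'
from h import *
cap('top','t2.png');cap('scene','s2.png')
E
python3 a.py; python3 go.py 496 -415 178 -0.75; python3 go.py 440 -300 178
```

```text
time_s: 7.07
eef_pos: [439.3, -111.6, 178.5]
ee_rot: [-0.68, 0.681, 0.193, -0.192]
force: [0.8, 1.0, 0.2]
grip_width: 0.702
top
br 141 (array([ 495.3, -414.2]), array([64. , 24.3]), np.float64(0.8193567962473214)) [ 495.51344463 -414.79130134   56.        ] 55.54496308372078
tester 1455 (array([644.4, -87.5]), array([163.8, 149.8]), np.float64(-0.16539388844466263))
cab [ 124  101  109   84 8317] (array([739.3, 127.9]), array([308.2, 251.9]), np.float64(1.5678732411824257))
cab [ 83 187  43  57 316] (array([527.1, 330.7]), array([186.1,  17.1]), np.float64(-0.5567174474403611))
scene
br 252 (array([ 496.9, -416.4]), array([68.2, 23. ]), np.float64(0.820844038558076)) [ 496.83020281 -416.98862885   56.        ] 55.97779945468106
tester 1456 (array([645.1, -89.2]), array([187.2, 161. ]), np.float64(-0.12182949985898262))
cab [512   0  48  32 184] (array([1874.8,  320.7]), array([262.5,  33.5]), np.float64(1.5582698822916))
cab [152  10  36   8 111] (array([515. , 850.9]), array([137.2,  49.7]), np.float64(-0.17512654380641202))
cab [ 249   76  111   82 5365] (array([739.6, 124.3]), array([315.6, 253.7]), np.float64(1.5695867190277824))
tool x [0.853 0.521 0.001] z [-0.521  0.853 -0.003]
d cm [-10.88   0.11 -28.6 ] twist [0.002 1.298 0.003] pos [ 439.7 -114.3  178.3] dist 30.6 j6 -1.06 F [ 0.1  0.4 -0.2] g 0.71 t 7.1667
tool x [0.853 0.521 0.001] z [-0.521  0.853 -0.003]
d cm [ -9.66   0.07 -15.86] twist None pos [ 439.7 -114.3  178.3] dist 18.6 j6 -1.06 F [ 0.1  0.4 -0.2] g 0.71 t 7.1667
```

View pics/s2.png

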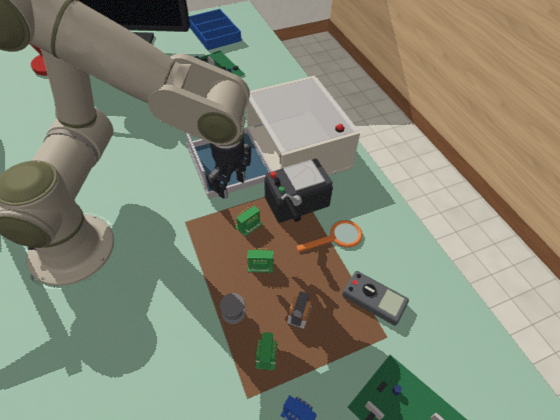

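Brown (tape) is still at about (496, -415); the yellow one has left the mat. Next, travel to it with the wrist turn.

```bash
python3 -m handwheel '[{"delta_pos":[-1,0,-3],"twist":[0,0.12,0],"jaw":0.8},{"delta_pos":[-2,0,-6],"twist":[0,0.24,0],"jaw":0.8},{"delta_pos":[-3.3,0,-9],"twist":[0,0.36,0],"jaw":0.8},{"delta_pos":[-4.5,0,-12],"twist":[0,0.48,0],"jaw":0.8},{"delta_pos":[-5.7,0,-15],"twist":[0,0.6,0],"jaw":0.8},{"delta_pos":[-7,0,-18],"twist":[0,0.72,0],"jaw":0.8},{"delta_pos":[-8,0,-21],"twist":[0,0.84,0],"jaw":0.8},{"delta_pos":[-9.2,0,-24],"twist":[0,0.96,0],"jaw":0.8},{"delta_pos":[-10.2,0,-27],"twist":[0,1.08,0],"jaw":0.8},{"delta_pos":[-10.9,0,-28.6],"twist":[0,1.2,0],"jaw":0.8}]'; python3 go.py 497 -415 100 -0.75;python3 - <<'E'
from h import *
d=cap('wrist','w5.png')
E
python3 w.py
```

```text
time_s: 8.0
eef_pos: [499.1, -412.1, 177.8]
ee_rot: [-0.67, 0.671, -0.225, 0.226]
force: [0.6, 0.2, -0.5]
grip_width: 0.803
tool x [ 0.797 -0.604  0.002] z [ 0.604  0.797 -0.001]
d cm [-0.    7.78 -0.35] twist [0.    0.102 0.002] pos [ 499.1 -412.1  177.8] dist 7.8 j6 -0.22 F [ 0.6  0.2 -0.5] g 0.8 t 8.0
br 2132 (array([ 499.8, -413.4]), array([66.5, 23.8]), np.float64(0.8207997635049535)) [ 500.4 -412.6   56. ] 56.39688449575141
hubdisc [ 592.7 -559.1    1.3]
arm top [ 620.5 -547.6    2.8]
handle end [ 536.  -491.1    1.7]
handle mid [ 572.7 -517.7    1.2]
magtip [[ 526.6 -440.2   10. ]] maghandle R edge [[ 512.8 -473.8   10. ]
 [ 499.9 -464.1   10. ]]
```

View pics/w5.png

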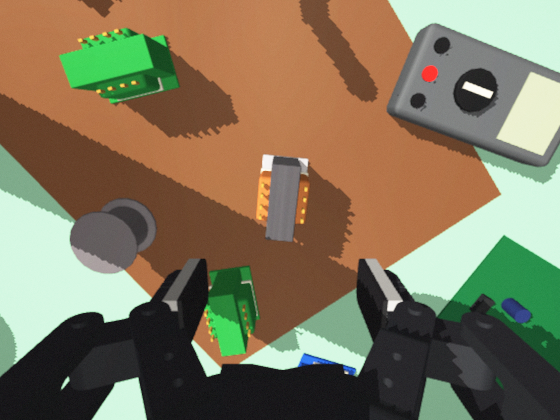

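```bash
python3 -m handwheel '[{"delta_pos":[0,3,-0.2],"twist":[0,0.1,0],"jaw":0.75},{"delta_pos":[0,7,-0.2],"twist":[0,0.1,0],"jaw":0.75},{"delta_pos":[0,11,-0.2],"twist":[0,0.1,0],"jaw":0.75},{"delta_pos":[0,14,-0.2],"twist":[0,0.1,0],"jaw":0.75},{"delta_pos":[0,15.5,-0.2],"twist":[0,0.1,0],"jaw":0.75},{"delta_pos":[0,16.2,-0.2],"twist":[0,0.1,0],"jaw":0.75},{"delta_pos":[0,16.2,-0.2],"twist":[0,0.1,0],"jaw":0.75},{"delta_pos":[0,16.2,-0.2],"twist":[0,0.1,0],"jaw":0.3},{"delta_pos":[0,16.2,-0.2],"twist":[0,0.1,0],"jaw":0.3},{"delta_pos":[0,16.2,-0.2],"twist":[0,0.1,0],"jaw":0.3}]' 50; python3 - <<'E'
from h import *
d=cap('wrist','w6.png')
E
```

```text
time_s: 8.88
eef_pos: [498.4, -412.3, 17.7]
ee_rot: [-0.658, 0.66, -0.255, 0.258]
force: [1.5, -0.6, 6.4]
grip_width: 0.502
```

View pics/w6.png

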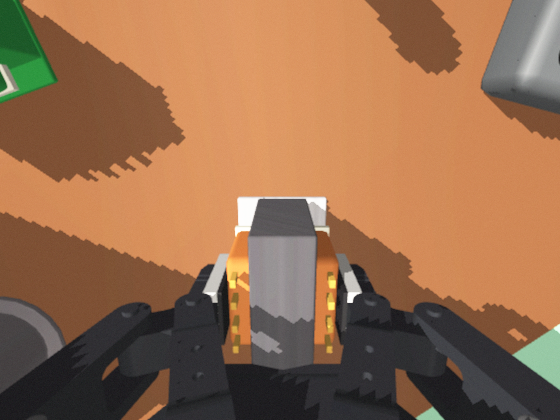

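```bash
python3 go.py 440 -150 165; python3 -m handwheel '[{"delta_pos":[0,-3,0],"twist":[0,0,0],"jaw":0.3},{"delta_pos":[0,-6.5,0],"twist":[0,0,0],"jaw":0.3},{"delta_pos":[0,-10,0],"twist":[0,0,0],"jaw":0.3},{"delta_pos":[-1,-13,1],"twist":[0,0.05,0],"jaw":0.3},{"delta_pos":[-4,-14,3],"twist":[0,0.13,0],"jaw":0.3},{"delta_pos":[-7,-15,4],"twist":[0,0.23,0],"jaw":0.3},{"delta_pos":[-10,-15,6],"twist":[0,0.33,0],"jaw":0.3},{"delta_pos":[-13,-15,8],"twist":[0,0.43,0],"jaw":0.3},{"delta_pos":[-16,-15,10],"twist":[0,0.53,0],"jaw":0.3},{"delta_pos":[-19,-15,12],"twist":[0,0.63,0],"jaw":0.3}]'; python3 go.py 500 81 165 -1.575;
```

```text
tool x [ 0.737 -0.676  0.004] z [ 0.676  0.737 -0.   ]
d cm [-21.96 -14.83  15.39] twist None pos [ 498.4 -412.3   17.7] dist 30.6 j6 -0.13 F [1.7 0.9 7.3] g 0.5 t 8.9333
time_s: 9.77
eef_pos: [437.2, -192.7, 165.3]
ee_rot: [-0.546, 0.546, -0.449, 0.449]
force: [1.0, 0.6, -4.5]
grip_width: 0.506
tool x [ 0.192 -0.981 -0.   ] z [ 0.981  0.192 -0.   ]
d cm [-25.65   0.04  11.43] twist [ 0.     0.198 -0.   ] pos [ 437.2 -192.7  165.3] dist 28.1 j6 0.72 F [ 1.   0.6 -4.5] g 0.51 t 9.7667
```

```bash
python3 -m handwheel '[{"delta_pos":[-3,0,1],"twist":[0,0.02,0],"jaw":0.3},{"delta_pos":[-7,0,3],"twist":[0,0.06,0],"jaw":0.3},{"delta_pos":[-11,0,5],"twist":[0,0.1,0],"jaw":0.3},{"delta_pos":[-15,0,7],"twist":[0,0.15,0],"jaw":0.3},{"delta_pos":[-19,0,9],"twist":[0,0.2,0],"jaw":0.3},{"delta_pos":[-22,0,10.5],"twist":[0,0.2,0],"jaw":0.3},{"delta_pos":[-24.5,0,11.4],"twist":[0,0.2,0],"jaw":0.3},{"delta_pos":[-25.6,0,11.4],"twist":[0,0.2,0],"jaw":0.3},{"delta_pos":[-25.6,3,11.4],"twist":[0,0.2,0],"jaw":0.3},{"delta_pos":[-25.6,6,11.4],"twist":[0,0.2,0],"jaw":0.3}]'; python3 go.py 500 81 39 -1.575;python3 - <<'E'
from h import *
d=cap('wrist','w7.png')
E
```

```text
time_s: 10.6
eef_pos: [499.9, 79.7, 105.8]
ee_rot: [0.501, -0.499, 0.499, -0.501]
force: [-0.2, 0.4, -5.3]
grip_width: 0.503
tool x [ 0.001 -1.     0.   ] z [1.    0.001 0.003]
d cm [-0.13  6.68 -0.02] twist [-0.003  0.005  0.   ] pos [499.9  79.7 105.8] dist 6.7 j6 1.5 F [-0.2  0.4 -5.3] g 0.5 t 10.6
```

View pics/w7.png

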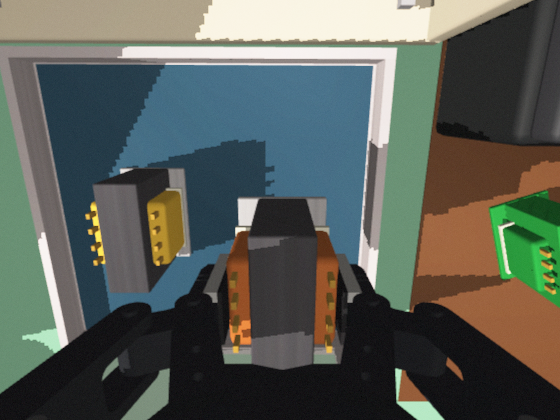

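```bash
python3 -m handwheel '[{"delta_pos":[0,2.5,0],"twist":[0,0,0],"jaw":0.3},{"delta_pos":[0,4.8,0],"twist":[0,0,0],"jaw":0.3},{"delta_pos":[0,6,0],"twist":[0,0,0],"jaw":0.3},{"delta_pos":[0,6.5,0],"twist":[0,0,0],"jaw":0.3},{"delta_pos":[0,6.7,0],"twist":[0,0,0],"jaw":0.3},{"delta_pos":[0,6.7,0],"twist":[0,0,0],"jaw":0.3},{"delta_pos":[0,6.7,0],"twist":[0,0,0],"jaw":0.6},{"delta_pos":[0,6.7,0],"twist":[0,0,0],"jaw":0.7},{"delta_pos":[0,6.7,0],"twist":[0,0,0],"jaw":0.7},{"delta_pos":[0,5,0],"twist":[0,0,0],"jaw":0.7}]'; python3 go.py 340 127 220
```

```text
time_s: 11.48
eef_pos: [498.5, 78.9, 54.2]
ee_rot: [0.499, -0.5, 0.501, -0.499]
force: [-0.8, -0.2, -0.1]
grip_width: 0.696
tool x [-0.001 -1.    -0.   ] z [ 1.    -0.001 -0.003]
d cm [ -4.79 -16.53 -15.91] twist None pos [498.5  78.9  54.2] dist 23.4 j6 1.5 F [-0.8 -0.2 -0.1] g 0.7 t 11.4833
```

```bash
python3 -m handwheel '[{"delta_pos":[0,-3,0],"twist":[0,0,0],"jaw":0.7},{"delta_pos":[0,-7,0],"twist":[0,0,0],"jaw":0.7},{"delta_pos":[0,-11,0],"twist":[0,0,0],"jaw":0.7},{"delta_pos":[-1,-14,-2],"twist":[0,0,0],"jaw":0.6},{"delta_pos":[-2,-16,-5],"twist":[0,0,0],"jaw":0.3},{"delta_pos":[-3,-16,-9],"twist":[0,0,0],"jaw":0},{"delta_pos":[-4,-16,-13],"twist":[0,0,0],"jaw":0},{"delta_pos":[-4.8,-16,-16],"twist":[0,0,0],"jaw":0},{"delta_pos":[-4.8,-16,-16],"twist":[0,0,0],"jaw":0},{"delta_pos":[-4.8,-16,-16],"twist":[0,0,0],"jaw":0}]'; python3 go.py 350 127 103 -1.575; python3 - <<'E'
from h import *
cap('top','t3.png');cap('scene','s3.png');cap('wrist','w8.png')
d=dict(np.load('/tmp/top.npz')); W=world(d); z=W[...,2]
for x,y in [(500,171),(500,80)]:
    m=(np.hypot(W[...,0]-x,W[...,1]-y)<40)&(abs(z-76)<7)
    v,u=np.where(m);P=ray(d,np.stack([u,v],-1),76);print(m.sum(),rect(P))
E
```

```text
time_s: 12.32
eef_pos: [339.3, 127.4, 216.4]
ee_rot: [-0.501, 0.499, -0.499, 0.501]
force: [1.4, -0.5, 1.1]
grip_width: -0.001
tool x [-0. -1. -0.] z [ 1.    -0.     0.003]
d cm [ 0.04 11.34  1.04] twist [-0.003  0.004 -0.   ] pos [339.3 127.4 216.4] dist 11.4 j6 1.6 F [ 1.4 -0.5  1.1] g -0.0 t 12.3167
194 (array([500.7, 168. ]), array([65.6, 38.1]), np.float64(0.02502717701850643))
198 (array([496. ,  75.1]), array([65.3, 41.1]), np.float64(-0.024053537807541048))
```

View pics/t3.png

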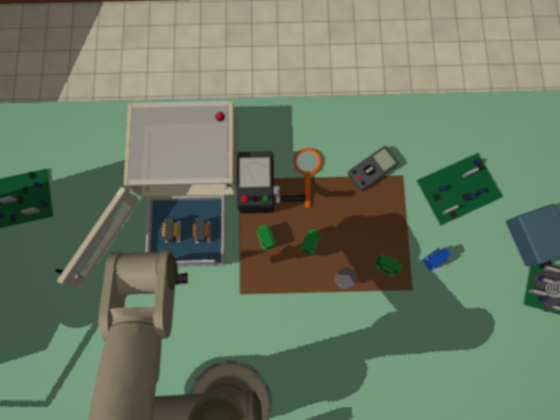

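View pics/s3.png

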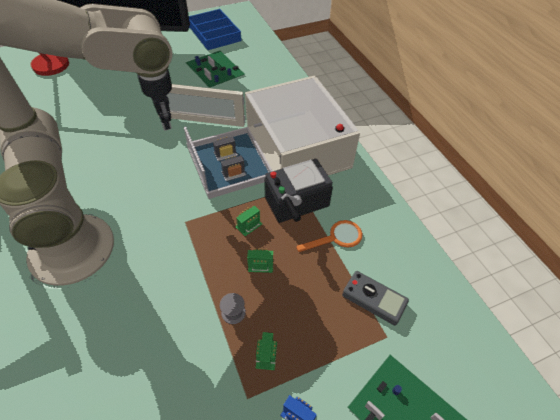

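```bash
python3 -m handwheel '[{"delta_pos":[0,3,0],"twist":[0,0,0],"jaw":0},{"delta_pos":[0,7,0],"twist":[0,0,0],"jaw":0},{"delta_pos":[0,10,0],"twist":[0,0,0],"jaw":0},{"delta_pos":[0,11.5,0],"twist":[0,0,0],"jaw":0},{"delta_pos":[0,11.5,1.5],"twist":[0,0,0],"jaw":0},{"delta_pos":[0,11.5,3],"twist":[0,0,0],"jaw":0},{"delta_pos":[0,11.5,4.2],"twist":[0,0,0],"jaw":0},{"delta_pos":[0,11.5,4.9],"twist":[0,0,0],"jaw":0},{"delta_pos":[0,11.5,5.5],"twist":[0,0,0],"jaw":0},{"delta_pos":[0,11.5,6.1],"twist":[0,0,0],"jaw":0}]'; python3 go.py 600 127 101 -1.575
```

```text
time_s: 13.3
eef_pos: [400.4, 126.6, 99.8]
ee_rot: [0.499, -0.5, 0.501, -0.5]
force: [-4.8, -1.8, 0.4]
grip_width: 0.001
tool x [-0.001 -1.     0.001] z [ 1.    -0.001 -0.003]
d cm [-0.07 -0.17 19.96] twist [0.003 0.003 0.001] pos [400.4 126.6  99.8] dist 20.0 j6 1.6 F [-4.8 -1.8  0.4] g 0.0 t 13.3
```

```bash
python3 -m handwheel '[{"delta_pos":[0,0,0.8],"twist":[0,0,0],"jaw":0},{"delta_pos":[0,0,1.7],"twist":[0,0,0],"jaw":0},{"delta_pos":[0,0,2.6],"twist":[0,0,0],"jaw":0},{"delta_pos":[0,0,3.5],"twist":[0,0,0],"jaw":0},{"delta_pos":[0,0,4.4],"twist":[0,0,0],"jaw":0},{"delta_pos":[0,0,5.3],"twist":[0,0,0],"jaw":0},{"delta_pos":[0,0,6.2],"twist":[0,0,0],"jaw":0},{"delta_pos":[0,0,7.1],"twist":[0,0,0],"jaw":0},{"delta_pos":[0,0,8],"twist":[0,0,0],"jaw":0},{"delta_pos":[0,0,8.9],"twist":[0,0,0],"jaw":0}]'; python3 -m handwheel '[{"delta_pos":[0,0,0.9],"twist":[0,0,0],"jaw":0},{"delta_pos":[0,0,1.8],"twist":[0,0,0],"jaw":0},{"delta_pos":[0,0,2.7],"twist":[0,0,0],"jaw":0},{"delta_pos":[0,0,3.6],"twist":[0,0,0],"jaw":0},{"delta_pos":[0,0,4.5],"twist":[0,0,0],"jaw":0},{"delta_pos":[0,0,5.4],"twist":[0,0,0],"jaw":0},{"delta_pos":[0,0,6.3],"twist":[0,0,0],"jaw":0},{"delta_pos":[0,0,7.2],"twist":[0,0,0],"jaw":0},{"delta_pos":[0,0,7.8],"twist":[0,0,0],"jaw":0},{"delta_pos":[0,0,8.2],"twist":[0,0,0],"jaw":0}]';  python3 go.py 600 127 101 -1.575; python3 - <<'E'
from h import *
cap('top','t4.png');cap('scene','s4.png')
E
```

```text
time_s: 14.13
eef_pos: [489.3, 126.4, 99.8]
ee_rot: [0.499, -0.501, 0.501, -0.5]
force: [-5.0, -3.5, 0.5]
grip_width: -0.001
time_s: 14.97
eef_pos: [571.7, 126.5, 99.8]
ee_rot: [0.499, -0.5, 0.501, -0.5]
force: [-5.7, -2.5, 0.5]
grip_width: 0.0
tool x [-0.001 -1.     0.   ] z [ 1.    -0.001 -0.001]
d cm [-0.06 -0.12  2.83] twist [0.001 0.003 0.   ] pos [571.7 126.5  99.8] dist 2.8 j6 1.59 F [-5.7 -2.5  0.5] g 0.0 t 14.9667
```

View pics/s4.png

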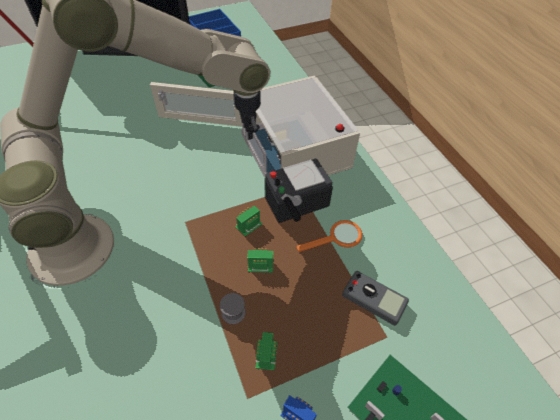

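```bash
python3 -m handwheel '[{"delta_pos":[0,0,0.5],"twist":[0,0,0],"jaw":0},{"delta_pos":[0,0,1],"twist":[0,0,0],"jaw":0},{"delta_pos":[0,0,1.4],"twist":[0,0,0],"jaw":0},{"delta_pos":[0,0,1.8],"twist":[0,0,0],"jaw":0},{"delta_pos":[0,0,2.1],"twist":[0,0,0],"jaw":0},{"delta_pos":[0,0,2.4],"twist":[0,0,0],"jaw":0},{"delta_pos":[0,0,2.6],"twist":[0,0,0],"jaw":0},{"delta_pos":[0,0,2.8],"twist":[0,0,0],"jaw":0},{"delta_pos":[0,0,2.9],"twist":[0,0,0],"jaw":0},{"delta_pos":[0,0,3],"twist":[0,0,0],"jaw":0}]';  python3 -m handwheel '[{"delta_pos":[0,0,0.1],"twist":[0,0,0],"jaw":0},{"delta_pos":[0,0,0.1],"twist":[0,0,0],"jaw":0},{"delta_pos":[0,0,0.2],"twist":[0,0,0],"jaw":0},{"delta_pos":[0,0,0.2],"twist":[0,0,0],"jaw":0},{"delta_pos":[0,0,0.3],"twist":[0,0,0],"jaw":0},{"delta_pos":[0,0,0.3],"twist":[0,0,0],"jaw":0},{"delta_pos":[0,0,0.3],"twist":[0,0,0],"jaw":0},{"delta_pos":[0,0,0.3],"twist":[0,0,0],"jaw":0},{"delta_pos":[0,0,0.3],"twist":[0,0,0],"jaw":0},{"delta_pos":[0,0,0.3],"twist":[0,0,0],"jaw":0}]'; python3 - <<'E'
from h import *
cap('top','t5.png');cap('scene','s5.png')
E
```

```text
time_s: 15.9
eef_pos: [601.6, 126.8, 100.2]
ee_rot: [0.5, -0.5, 0.5, -0.5]
force: [-3.9, -0.5, -0.4]
grip_width: 0.001
time_s: 16.73
eef_pos: [603.4, 126.8, 100.2]
ee_rot: [0.499, -0.501, 0.501, -0.5]
force: [-11.8, -0.9, 3.2]
grip_width: 0.003
```

View pics/t5.png

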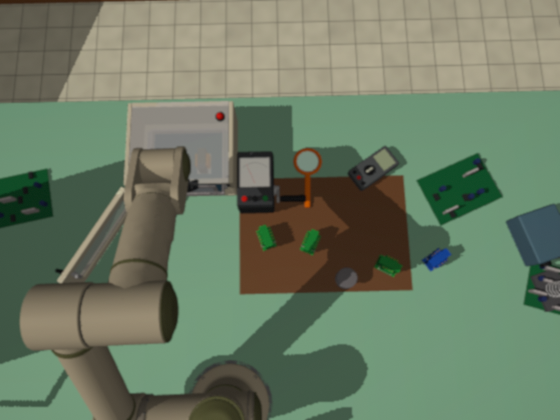

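```bash
 python3 -m handwheel '[{"delta_pos":[0,0,0.1],"twist":[0,0,0],"jaw":0},{"delta_pos":[0,0,0.1],"twist":[0,0,0],"jaw":0},{"delta_pos":[0,0,0.2],"twist":[0,0,0],"jaw":0},{"delta_pos":[0,0,0.2],"twist":[0,0,0],"jaw":0},{"delta_pos":[0,0,0.3],"twist":[0,0,0],"jaw":0},{"delta_pos":[0,0,0.3],"twist":[0,0,0],"jaw":0},{"delta_pos":[0,0,0.3],"twist":[0,0,0],"jaw":0},{"delta_pos":[0,0,0.3],"twist":[0,0,0],"jaw":0},{"delta_pos":[0,0,0.3],"twist":[0,0,0],"jaw":0},{"delta_pos":[0,0,0.3],"twist":[0,0,0],"jaw":0}]'
```

```text
time_s: 17.67
eef_pos: [603.2, 126.8, 100.3]
ee_rot: [-0.497, 0.503, -0.503, 0.497]
force: [-33.7, -2.6, 14.2]
grip_width: -0.001
```

```bash
 python3 -m handwheel '[{"delta_pos":[0,0,-0.6],"twist":[0,0,0],"jaw":0},{"delta_pos":[0,0,-1.5],"twist":[0,0,0],"jaw":0},{"delta_pos":[0,0,-4],"twist":[0,0,0],"jaw":0},{"delta_pos":[0,0,-8],"twist":[0,0,0],"jaw":0},{"delta_pos":[0,-2,-12],"twist":[0,0,0],"jaw":0},{"delta_pos":[0,-5,-15],"twist":[0,0,0],"jaw":0},{"delta_pos":[0,-8,-18],"twist":[0,0,0],"jaw":0},{"delta_pos":[0,-11,-21],"twist":[0,0,0],"jaw":0},{"delta_pos":[0,-13,-23],"twist":[0,0,0],"jaw":0},{"delta_pos":[0,-13,-24],"twist":[0,0,0],"jaw":0}]'; python3 - <<'E'
from h import *
cap('top','t6.png');s=cap('scene','s6.png')
cv2.imwrite('pics/s6c.png',cv2.resize(s['frame'][60:220,150:370],None,fx=3.5,fy=3.5)[:,:,::-1])
for n in ['top','scene']:
    d=dict(np.load(f'/tmp/{n}.npz')); W=world(d); z=W[...,2]
    m=(z>108)&(z<126)&(W[...,0]>560)&(W[...,0]<640)&(W[...,1]>40)&(W[...,1]<210)
    print(m.sum(), np.percentile(W[m],[5,50,95],axis=0).round(1) if m.sum() else '')
    m=(abs(z-148)<6)&(W[...,0]<600)&(W[...,0]>300)&(W[...,1]>270)
    nn,l,st,_=cv2.connectedComponentsWithStats(m.astype(np.uint8))
    for i in range(1,nn):
        if st[i,4]>30:
            v,u=np.where(l==i);P=ray(d,np.stack([u,v],-1),148);print('door',st[i],rect(P))
E
python3 go.py 500 127 230
```

```text
time_s: 18.5
eef_pos: [367.8, 127.3, 234.9]
ee_rot: [-0.503, 0.497, -0.498, 0.503]
force: [0.3, -0.3, 1.5]
grip_width: 0.001
163 [[612.4  48.3 109.8]
 [614.8 122.1 117.6]
 [618.5 200.1 122.4]]
door [ 57 190  69  94 649] (array([474.4, 363.7]), array([301.9,  19.9]), np.float64(-0.5507299289405623))
122 [[612.9  47.5 110.4]
 [614.7 116.3 118.7]
 [619.2 198.2 122.5]]
door [168   9  20  10  59] (array([552.9, 840.1]), array([87.8, 51.4]), np.float64(0.23003733021637385))
door [175  85  65  11 276] (array([509.4, 338.2]), array([213.3,  25.4]), np.float64(-0.5586966421834809))
tool x [-0.001 -1.    -0.   ] z [ 1.    -0.001  0.004]
d cm [ 0.    0.19 13.23] twist None pos [367.7 127.1 231.3] dist 13.2 j6 1.6 F [-0.5 -0.   0.3] g -0.0 t 18.6
```

View pics/s6c.png

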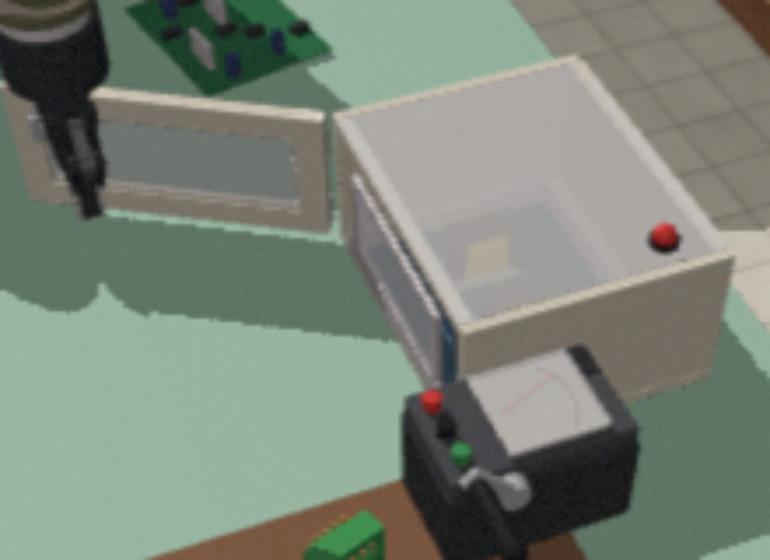

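View pics/t6.png

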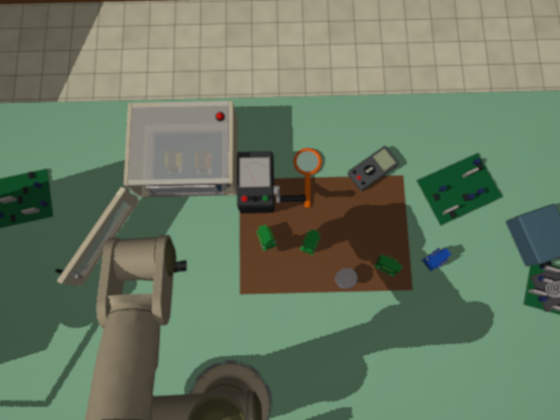

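```bash
 python3 -m handwheel '[{"delta_pos":[-3,0,0.5],"twist":[0,0,0],"jaw":0},{"delta_pos":[-7,0,1.5],"twist":[0,0,0],"jaw":0},{"delta_pos":[-11,0,2.5],"twist":[0,0,0],"jaw":0},{"delta_pos":[-15,0,3.5],"twist":[0,0,0],"jaw":0},{"delta_pos":[-19,0,4.5],"twist":[0,0,0],"jaw":0},{"delta_pos":[-23,0,5.5],"twist":[0,0,0],"jaw":0},{"delta_pos":[-27,0,6.5],"twist":[0,0,0],"jaw":0},{"delta_pos":[-30.5,0,7.5],"twist":[0,0,0],"jaw":0},{"delta_pos":[-32.8,0,7.7],"twist":[0,0,0],"jaw":0},{"delta_pos":[-32.8,0,7.7],"twist":[0,0,0],"jaw":0}]'; python3 go.py 445 455 105 -1.575; python3 - <<'E'
from h import *
cap('top','t7.png');cap('scene','s7.png');cap('wrist','w9.png')
E
```

```text
time_s: 19.43
eef_pos: [445.5, 458.7, 226.7]
ee_rot: [-0.5, 0.501, -0.5, 0.499]
force: [-1.2, -1.0, -0.2]
grip_width: -0.001
tool x [ 0.001 -1.     0.   ] z [ 1.     0.001 -0.002]
d cm [ 0.36 12.17 -0.02] twist [0.002 0.006 0.001] pos [445.5 458.7 226.7] dist 12.2 j6 2.19 F [-1.2 -1.  -0.2] g -0.0 t 19.4333
```

View pics/w9.png

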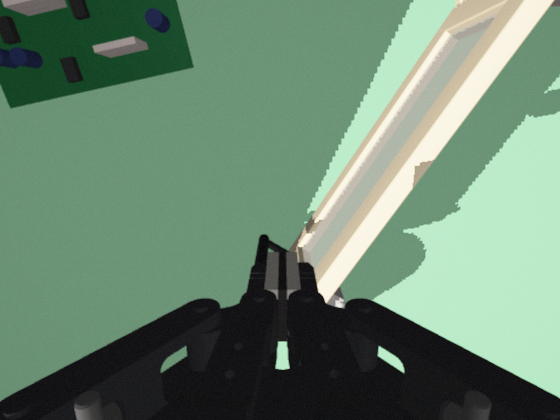

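View pics/s7.png

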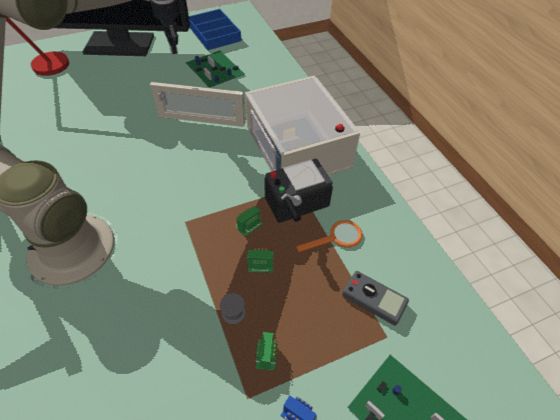

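```bash
 python3 -m handwheel '[{"delta_pos":[0,3,0],"twist":[0,0,0],"jaw":0},{"delta_pos":[0,6.5,0],"twist":[0,0,0],"jaw":0},{"delta_pos":[0,9.5,0],"twist":[0,0,0],"jaw":0},{"delta_pos":[0,11.5,0],"twist":[0,0,0],"jaw":0},{"delta_pos":[0,12.4,0],"twist":[0,0,0],"jaw":0},{"delta_pos":[0.8,12.4,-0.5],"twist":[0,0,0],"jaw":0},{"delta_pos":[1.7,12.4,-1],"twist":[0,0,0],"jaw":0},{"delta_pos":[2.5,12.4,-1.5],"twist":[0,0,0],"jaw":0},{"delta_pos":[3.4,12.4,-2],"twist":[0,0,0],"jaw":0},{"delta_pos":[4.2,12.4,-2.5],"twist":[0,0,0],"jaw":0}]'; cat > arc.py <<'E'
import sys
from h import *
from scipy.spatial.transform import Rotation as Ro
s=telemetry.sense(); R=Ro.from_quat(s['ee_rot'],scalar_first=True); p=np.array(s['eef_pos'])
H=np.array([606,282.]); v=p[:2]-H
for th in np.arange(2.2,-.05,-.01):
    pass
# current theta for offset 20
r=float(sys.argv[1]); off=float(sys.argv[2])
cur=min(np.arange(2.3,-.1,-.005),key=lambda t:abs(v@np.array([-np.cos(t),np.sin(t)])-off))
print('pos',p.round(1),'cur th',round(cur,3),'r',(v@np.array([-np.sin(cur),-np.cos(cur)])).round(1),'F',s['force'].round(1))
for th in [float(a) for a in sys.argv[3:]]:
    w=H+r*np.array([-np.sin(th),-np.cos(th)])+off*np.array([-np.cos(th),np.sin(th)])
    d=R.inv().apply(np.array([w[0],w[1],103])-p)/10; print(th,w.round(),d.round(2))
E
python3 arc.py 230 20 2.0 1.9 1.8 1.7 1.6 1.5 1.4 1.3 1.2 1.1
```

```text
time_s: 20.42
eef_pos: [420.5, 412.2, 107.3]
ee_rot: [-0.5, 0.499, -0.5, 0.501]
force: [0.3, 0.8, 1.0]
grip_width: -0.001
pos [420.5 412.2 107.3] cur th 2.095 r 225.7 F [0.3 0.8 1. ]
2.0 [405. 396.] [ 1.63  0.43 -1.53]
1.9 [395. 375.] [ 3.7   0.42 -2.56]
1.8 [387. 354.] [ 5.85  0.42 -3.39]
1.7 [380. 331.] [ 8.08  0.42 -3.99]
1.6 [377. 309.] [10.36  0.41 -4.36]
1.5 [375. 286.] [12.66  0.41 -4.51]
1.4 [376. 263.] [14.97  0.41 -4.43]
1.3 [379. 240.] [17.25  0.41 -4.11]
1.2 [384. 217.] [19.5   0.41 -3.57]
1.1 [392. 195.] [21.67  0.41 -2.81]
```

```bash
 python3 -m handwheel '[{"delta_pos":[1.6,0.4,-1.5],"twist":[0,0,0],"jaw":0},{"delta_pos":[3.7,0.4,-2.6],"twist":[0,0,0],"jaw":0},{"delta_pos":[5.8,0.4,-3.4],"twist":[0,0,0],"jaw":0},{"delta_pos":[8.1,0.4,-4],"twist":[0,0,0],"jaw":0},{"delta_pos":[10.4,0.4,-4.4],"twist":[0,0,0],"jaw":0},{"delta_pos":[12.7,0.4,-4.5],"twist":[0,0,0],"jaw":0},{"delta_pos":[15,0.4,-4.4],"twist":[0,0,0],"jaw":0},{"delta_pos":[17.2,0.4,-4.1],"twist":[0,0,0],"jaw":0},{"delta_pos":[19.5,0.4,-3.6],"twist":[0,0,0],"jaw":0},{"delta_pos":[21.7,0.4,-2.8],"twist":[0,0,0],"jaw":0}]'; python3 arc.py 225 20 1.0 .9 .8 .7 .6 .5 .4 .3 .2 .12;  python3 - <<'E'
from h import *
cap('scene','s8.png')
E
```

```text
time_s: 21.25
eef_pos: [392.2, 194.6, 103.3]
ee_rot: [-0.5, 0.499, -0.5, 0.501]
force: [1.2, 0.9, 0.3]
grip_width: 0.0
pos [392.2 194.6 103.3] cur th 1.095 r 230.1 F [1.2 0.9 0.3]
1.0 [406. 177.] [1.73 0.04 1.37]
0.9 [417. 158.] [3.68 0.04 2.52]
0.8 [431. 140.] [5.49 0.04 3.86]
0.7 [446. 123.] [7.17 0.04 5.37]
0.6 [462. 108.] [8.69 0.05 7.04]
0.5 [481.  94.] [10.03  0.05  8.86]
0.4 [500.  83.] [11.19  0.06 10.8 ]
0.3 [520.  73.] [12.14  0.06 12.84]
0.2 [542.  65.] [12.89  0.07 14.97]
0.12 [559.  61.] [13.33  0.07 16.73]
```

View pics/s8.png

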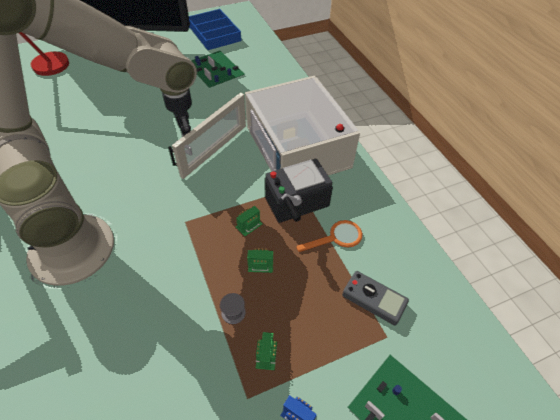

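```bash
 python3 -m handwheel '[{"delta_pos":[1.7,0,1.4],"twist":[0,0,0],"jaw":0},{"delta_pos":[3.7,0,2.5],"twist":[0,0,0],"jaw":0},{"delta_pos":[5.5,0,3.9],"twist":[0,0,0],"jaw":0},{"delta_pos":[7.2,0,5.4],"twist":[0,0,0],"jaw":0},{"delta_pos":[8.7,0,7],"twist":[0,0,0],"jaw":0},{"delta_pos":[10,0,8.9],"twist":[0,0,0],"jaw":0},{"delta_pos":[11.2,0,10.8],"twist":[0,0,0],"jaw":0},{"delta_pos":[12.1,0,12.6],"twist":[0,0,0],"jaw":0},{"delta_pos":[12.6,0,14],"twist":[0,0,0],"jaw":0},{"delta_pos":[12.8,0,15],"twist":[0,0,0],"jaw":0}]'; python3 arc.py 210 20 .2 .15 .1 .05 0;  python3 - <<'E'
from h import *
cap('scene','s9.png')
E
```

```text
time_s: 22.13
eef_pos: [543.2, 66.2, 103.2]
ee_rot: [-0.5, 0.499, -0.5, 0.502]
force: [-1.5, 0.4, 1.5]
grip_width: 0.001
pos [543.2  66.2 103.2] cur th 0.195 r 223.9 F [-1.5  0.4  1.5]
0.2 [545.  80.] [-1.4   0.02  0.14]
0.15 [555.  77.] [-1.12  0.03  1.16]
0.1 [565.  75.] [-0.9   0.03  2.19]
0.05 [576.  73.] [-0.72  0.03  3.23]
0.0 [586.  72.] [-0.6   0.03  4.28]
```

View pics/s9.png

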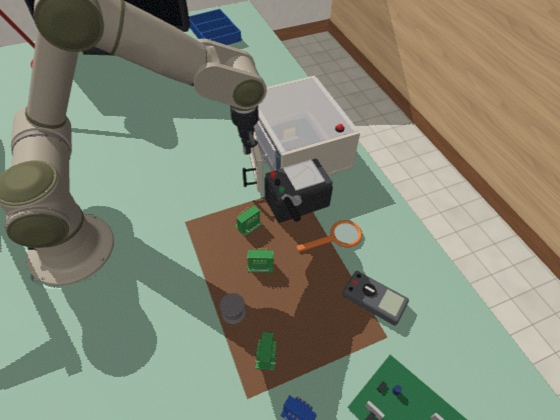

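```bash
 python3 -m handwheel '[{"delta_pos":[-0.8,0,0.8],"twist":[0,0,0],"jaw":0},{"delta_pos":[-1,0,1.6],"twist":[0,0,0],"jaw":0},{"delta_pos":[-1,0,2.2],"twist":[0,0,0],"jaw":0},{"delta_pos":[-0.8,0,2.7],"twist":[0,0,0],"jaw":0},{"delta_pos":[-0.7,0,3.1],"twist":[0,0,0],"jaw":0},{"delta_pos":[-0.6,0,3.4],"twist":[0,0,0],"jaw":0},{"delta_pos":[-0.6,0,3.7],"twist":[0,0,0],"jaw":0},{"delta_pos":[-0.6,0,4],"twist":[0,0,0],"jaw":0},{"delta_pos":[-0.6,0,4.2],"twist":[0,0,0],"jaw":0},{"delta_pos":[-0.6,0,4.4],"twist":[0,0,0],"jaw":0}]'; python3 arc.py 210 14 0
```

```text
time_s: 23.02
eef_pos: [585.1, 73.6, 102.0]
ee_rot: [0.499, -0.5, 0.501, -0.5]
force: [0.5, 0.4, 0.0]
grip_width: -0.001
pos [585.1  73.6 102. ] cur th 0.035 r 209.0 F [0.5 0.4 0. ]
0.0 [592.  72.] [ 0.16 -0.1   0.69]
```

```bash
 python3 -m handwheel '[{"delta_pos":[0,0,0.1],"twist":[0,0,0],"jaw":0},{"delta_pos":[0,0,0.2],"twist":[0,0,0],"jaw":0},{"delta_pos":[0,0,0.3],"twist":[0,0,0],"jaw":0},{"delta_pos":[0,0,0.4],"twist":[0,0,0],"jaw":0},{"delta_pos":[0,0,0.4],"twist":[0,0,0],"jaw":0},{"delta_pos":[0,0,0.5],"twist":[0,0,0],"jaw":0},{"delta_pos":[0,0,0.5],"twist":[0,0,0],"jaw":0},{"delta_pos":[0,0,0.5],"twist":[0,0,0],"jaw":0},{"delta_pos":[0,0,0.5],"twist":[0,0,0],"jaw":0},{"delta_pos":[0,0,0.5],"twist":[0,0,0],"jaw":0}]'; python3 - <<'E'
from h import *
cap('top','t10.png');s=cap('scene','s10.png')
cv2.imwrite('pics/s10c.png',cv2.resize(s['frame'][60:220,150:370],None,fx=3.5,fy=3.5)[:,:,::-1])
E
```

```text
time_s: 23.85
eef_pos: [587.3, 73.8, 101.9]
ee_rot: [0.498, -0.502, 0.502, -0.498]
force: [-21.2, -1.8, 8.9]
grip_width: 0.0
```

View pics/s10c.png

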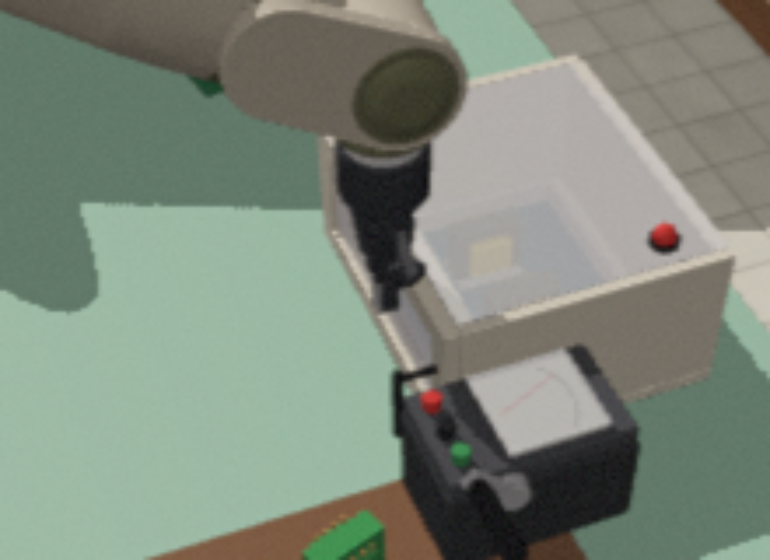

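```bash
 python3 -m handwheel '[{"delta_pos":[0,0,0.1],"twist":[0,0,0],"jaw":0},{"delta_pos":[0,0,0.2],"twist":[0,0,0],"jaw":0},{"delta_pos":[0,0,0.2],"twist":[0,0,0],"jaw":0},{"delta_pos":[0,0,0.2],"twist":[0,0,0],"jaw":0},{"delta_pos":[0,0,0.2],"twist":[0,0,0],"jaw":0},{"delta_pos":[0,0,0.2],"twist":[0,0,0],"jaw":0},{"delta_pos":[0,0,0.2],"twist":[0,0,0],"jaw":0},{"delta_pos":[0,0,0.2],"twist":[0,0,0],"jaw":0},{"delta_pos":[0,0,0.2],"twist":[0,0,0],"jaw":0},{"delta_pos":[0,0,0.2],"twist":[0,0,0],"jaw":0}]'; 
python3 -m handwheel '[{"delta_pos":[0,0,-0.6],"twist":[0,0,0],"jaw":0},{"delta_pos":[0,0,-2],"twist":[0,0,0],"jaw":0},{"delta_pos":[0,0,-5],"twist":[0,0,0],"jaw":0},{"delta_pos":[0,0,-9],"twist":[0,0,0],"jaw":0},{"delta_pos":[0,-3,-13],"twist":[0,0,0],"jaw":0},{"delta_pos":[0,-6,-15],"twist":[0,0,0],"jaw":0},{"delta_pos":[0,-9,-17],"twist":[0,0,0],"jaw":0},{"delta_pos":[0,-12,-19],"twist":[0,0,0],"jaw":0},{"delta_pos":[0,-13,-20],"twist":[0,0,0],"jaw":0},{"delta_pos":[0,-13,-20],"twist":[0,0,0],"jaw":0}]';
cat > door.py <<'E'
from h import *
cap('top','t11.png');cap('scene','s11.png')
for n in ['top','scene']:
    d=dict(np.load(f'/tmp/{n}.npz')); W=world(d); z=W[...,2]
    m=(abs(z-148)<7)&(W[...,0]<611)&(W[...,0]>560)&(W[...,1]>-40)&(W[...,1]<280)
    v,u=np.where(m);P=ray(d,np.stack([u,v],-1),148);print('door',m.sum(),rect(P) if m.sum()>5 else '')
    # per-y front edge
    if m.sum()>5:
        xs=[];ys=[]
        for y0 in range(-20,270,20):
            k=(abs(P[:,1]-y0)<10)
            if k.sum()>2: xs.append(P[k,0].min()); ys.append(y0)
        print(np.round(xs),ys); 
E
python3 door.py
```

```text
time_s: 24.78
eef_pos: [587.1, 74.1, 100.4]
ee_rot: [0.496, -0.504, 0.504, -0.496]
force: [-28.8, -2.2, 3.8]
grip_width: -0.001
time_s: 25.62
eef_pos: [392.5, 74.1, 235.1]
ee_rot: [-0.501, 0.498, -0.499, 0.502]
force: [1.6, -0.6, -0.5]
grip_width: -0.001
door 458 (array([604.6, 128.4]), array([302.6,  14.9]), np.float64(1.5695977711463067))
[599. 599. 599. 597. 598. 598. 598. 599. 599. 597. 597. 598. 598. 599.
 599.] [-20, 0, 20, 40, 60, 80, 100, 120, 140, 160, 180, 200, 220, 240, 260]
door 312 (array([603.8, 126.4]), array([311.9,  16.2]), np.float64(-1.570355822720673))
[596. 597. 599. 597. 598. 597. 598. 598. 599. 597. 598. 598. 596. 597.
 598.] [-20, 0, 20, 40, 60, 80, 100, 120, 140, 160, 180, 200, 220, 240, 260]
```

```bash
python3 - <<'E'
from h import *
s=dict(np.load('/tmp/scene.npz'));t=dict(np.load('/tmp/top.npz'))
a=cv2.resize(s['frame'][60:200,230:370],None,fx=4,fy=4);b=cv2.resize(t['frame'][90:230,110:260],None,fx=4,fy=4)
cv2.imwrite('pics/s11c.png',a[:,:,::-1]);cv2.imwrite('pics/t11c.png',b[:,:,::-1])
E
```

```text
(no output)
```

View pics/s11c.png

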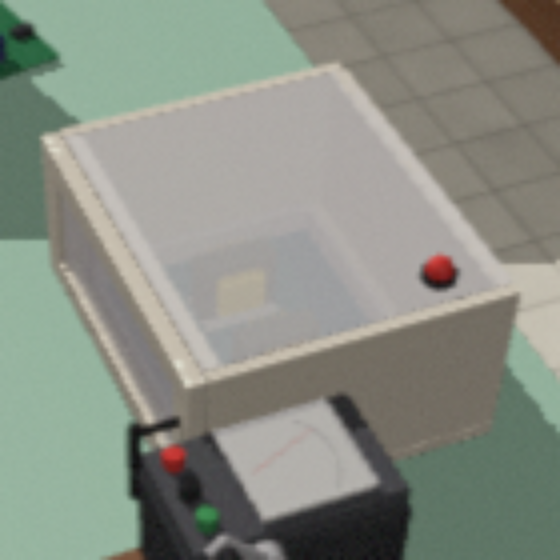

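View pics/t11c.png

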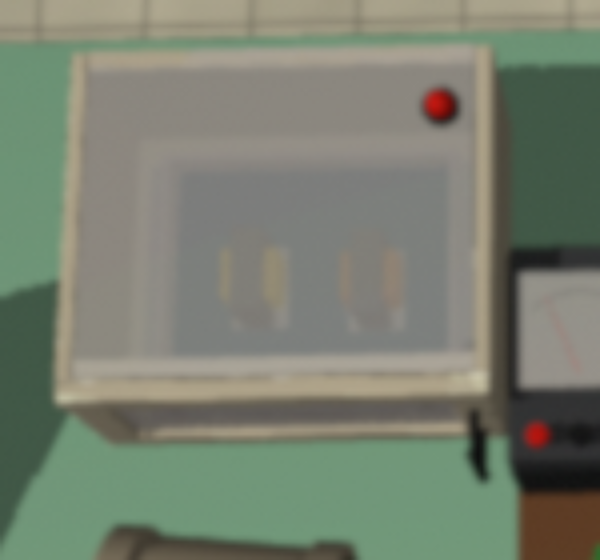

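```bash
python3 go.py 568 -214 225 0; python3 -m handwheel '[{"delta_pos":[3,0,0],"twist":[0,-0.12,0],"jaw":0},{"delta_pos":[6.5,0,1],"twist":[0,-0.24,0],"jaw":0},{"delta_pos":[10,0,2.5],"twist":[0,-0.36,0],"jaw":0},{"delta_pos":[13.5,0,4.5],"twist":[0,-0.48,0],"jaw":0.2},{"delta_pos":[16.5,0,7],"twist":[0,-0.6,0],"jaw":0.5},{"delta_pos":[19.5,0,9.5],"twist":[0,-0.72,0],"jaw":0.6},{"delta_pos":[22,0,12],"twist":[0,-0.84,0],"jaw":0.6},{"delta_pos":[24.5,0,14],"twist":[0,-0.96,0],"jaw":0.6},{"delta_pos":[27,0,16],"twist":[0,-1.08,0],"jaw":0.6},{"delta_pos":[28.8,0,17.5],"twist":[0,-1.2,0],"jaw":0.6}]'; python3 go.py 568 -214 225 0
```

```text
tool x [-0.001 -1.     0.   ] z [ 1.    -0.001  0.001]
d cm [28.77  0.73 17.55] twist [-1.000e-03  1.569e+00 -1.000e-03] pos [392.9  74.  232.1] dist 33.7 j6 1.46 F [ 1.   0.1 -1.6] g -0.0 t 25.7167
time_s: 26.55
eef_pos: [568.5, -216.5, 229.1]
ee_rot: [0.695, -0.695, 0.131, -0.129]
force: [-0.4, 0.3, -0.1]
grip_width: 0.6
tool x [ 0.933 -0.361 -0.003] z [0.361 0.933 0.   ]
d cm [-0.14  0.41  0.22] twist [-0.001 -0.369 -0.003] pos [ 568.5 -216.5  229.1] dist 0.5 j6 -0.19 F [-0.4  0.3 -0.1] g 0.6 t 26.55
```

```bash
python3 -m handwheel '[{"delta_pos":[0,0.4,0],"twist":[0,-0.12,0],"jaw":0.6},{"delta_pos":[0,0.4,0],"twist":[0,-0.24,0],"jaw":0.6},{"delta_pos":[0,0.4,0],"twist":[0,-0.37,0],"jaw":0.6},{"delta_pos":[0,0.4,0],"twist":[0,-0.37,0],"jaw":0.6},{"delta_pos":[0,0.4,0],"twist":[0,-0.37,0],"jaw":0.6},{"delta_pos":[0,0.4,0],"twist":[0,-0.37,0],"jaw":0.6},{"delta_pos":[0,0.4,0],"twist":[0,-0.37,0],"jaw":0.6},{"delta_pos":[0,0.4,0],"twist":[0,-0.37,0],"jaw":0.6},{"delta_pos":[0,0.4,0],"twist":[0,-0.37,0],"jaw":0.6},{"delta_pos":[0,0.4,0],"twist":[0,-0.37,0],"jaw":0.6}]'; python3 go.py 568 -214 225 0
python3 - <<'E'
from h import *
cap('wrist','w12.png')
E
```

```text
time_s: 27.38
eef_pos: [567.2, -214.2, 228.3]
ee_rot: [-0.707, 0.707, -0.002, 0.002]
force: [-0.5, -0.4, 0.3]
grip_width: 0.6
tool x [ 1.    -0.005  0.   ] z [ 0.005  1.    -0.   ]
d cm [0.08 0.33 0.02] twist [ 0.    -0.005  0.   ] pos [ 567.2 -214.2  228.3] dist 0.3 j6 -0.55 F [-0.5 -0.4  0.3] g 0.6 t 27.3833
```

View pics/w12.png

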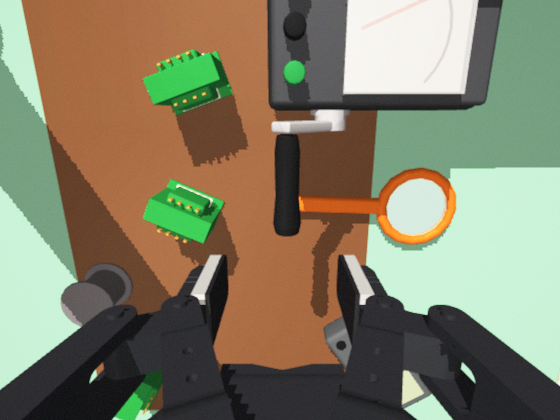

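```bash
python3 - <<'E'
from h import *
d=dict(np.load('/tmp/wrist.npz')); W=world(d)
print(ray(d,[(275,180),(300,180),(274,215),(300,215)],129).round(1)); print('end',ray(d,[(287,235)],129).round(1))
print(ray(d,[(316,114),(349,114)],97).round(1))
print(ray(d,[(316,114),(349,114)],95).round(1))
for uv in [(287,150),(287,180),(287,210),(331,114),(331,120),(280,127),(300,127)]: print(uv,W[uv[1],uv[0]].round(1))
m=(W[...,2]>100)&(W[...,2]<150)&(W[...,1]<-165)&(W[...,1]>-228)&(W[...,0]>540)&(W[...,0]<600)
print(np.percentile(W[m],[2,50,98],axis=0).round(1))
E
```

```text
[[ 563.  -190.7  129. ]
 [ 581.7 -190.8  129. ]
 [ 562.  -218.2  129. ]
 [ 582.1 -218.3  129. ]]
end [[ 572.1 -234.7  129. ]]
[[ 595.7 -143.6   97. ]
 [ 622.1 -143.7   97. ]]
[[ 595.9 -143.6   95. ]
 [ 622.5 -143.7   95. ]]
(287, 150) [ 571.8 -167.3  139.8]
(287, 180) [ 571.9 -188.8  138.6]
(287, 210) [ 571.9 -211.   139.8]
(331, 114) [ 606.1 -143.5  108.3]
(331, 120) [ 606.4 -148.   107.3]
(280, 127) [ 567.  -151.9  136.7]
(300, 127) [ 581.  -152.1  134.1]
[[ 563.2 -226.7  133.5]
 [ 571.9 -195.9  139. ]
 [ 580.9 -166.2  141.6]]
```

```bash
python3 -m handwheel '[{"delta_pos":[0.3,3,0],"twist":[0,0,0],"jaw":0.6},{"delta_pos":[0.3,6.5,0],"twist":[0,0,0],"jaw":0.6},{"delta_pos":[0.3,9.5,0],"twist":[0,0,0],"jaw":0.6},{"delta_pos":[0.3,11,0],"twist":[0,0,0],"jaw":0.6},{"delta_pos":[0.3,11.4,0],"twist":[0,0,0],"jaw":0.6},{"delta_pos":[0.3,11.4,0],"twist":[0,0,0],"jaw":0.6},{"delta_pos":[0.3,11.4,0],"twist":[0,0,0],"jaw":0.1},{"delta_pos":[0.3,11.4,0],"twist":[0,0,0],"jaw":0.1},{"delta_pos":[0.3,11.4,0],"twist":[0,0,0],"jaw":0.1},{"delta_pos":[0.3,11.4,0],"twist":[0,0,0],"jaw":0.1}]' 30; python3 go.py 570 -214 114 0
python3 - <<'E'
from h import *
cap('wrist','w13.png')
E
```

```text
time_s: 28.27
eef_pos: [570.7, -214.7, 115.7]
ee_rot: [-0.707, 0.708, -0.001, 0.002]
force: [-1.5, -0.6, 2.8]
grip_width: 0.232
tool x [ 1.    -0.004  0.002] z [ 0.004  1.    -0.002]
d cm [-0.07  0.17  0.07] twist [ 0.002 -0.004  0.002] pos [ 570.7 -214.7  115.7] dist 0.2 j6 -0.55 F [-1.5 -0.6  2.8] g 0.23 t 28.2667
```

View pics/w13.png

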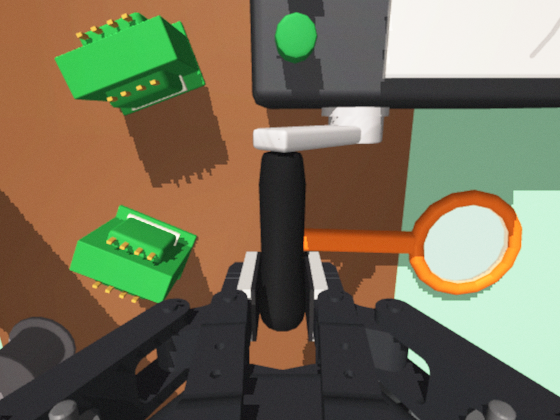

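```bash
python3 -m handwheel '[{"delta_pos":[1.27,-0.92,0],"twist":[0,0,0],"jaw":0.1},{"delta_pos":[2.75,-1.4,0],"twist":[0,0,0],"jaw":0.1},{"delta_pos":[4.32,-1.4,0],"twist":[0,0,0],"jaw":0.1},{"delta_pos":[5.81,-0.92,0],"twist":[0,0,0],"jaw":0.1},{"delta_pos":[7.07,0,0],"twist":[0,0,0],"jaw":0.1},{"delta_pos":[7.07,0,0],"twist":[0,0,0],"jaw":0.1},{"delta_pos":[7.07,0,0],"twist":[0,0,0],"jaw":0.1},{"delta_pos":[7.07,0,0],"twist":[0,0,0],"jaw":0.1},{"delta_pos":[7.07,0,0],"twist":[0,0,0],"jaw":0.1},{"delta_pos":[7.07,0,0],"twist":[0,0,0],"jaw":0.1}]'
python3 go.py 640.7 -214 115.7 0
python3 - <<'E'
from h import *
cap('wrist','w14.png')
E
```

```text
time_s: 29.15
eef_pos: [641.8, -214.8, 115.0]
ee_rot: [-0.707, 0.708, -0.0, 0.003]
force: [5.2, -2.3, 0.8]
grip_width: 0.23
tool x [ 1.    -0.004  0.003] z [ 0.004  1.    -0.001]
d cm [-0.11 -0.07  0.08] twist [ 0.001 -0.004  0.003] pos [ 641.8 -214.8  115. ] dist 0.2 j6 -0.49 F [ 5.2 -2.3  0.8] g 0.23 t 29.15
```

View pics/w14.png

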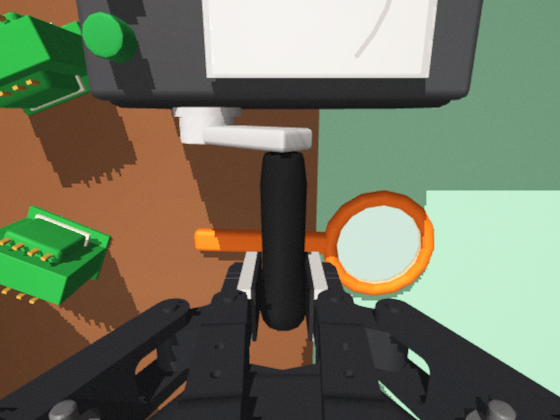

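```bash
python3 -m handwheel '[{"delta_pos":[0.92,1.27,0],"twist":[0,0,0],"jaw":0.1},{"delta_pos":[1.4,2.75,0],"twist":[0,0,0],"jaw":0.1},{"delta_pos":[1.4,4.32,0],"twist":[0,0,0],"jaw":0.1},{"delta_pos":[0.92,5.81,0],"twist":[0,0,0],"jaw":0.1},{"delta_pos":[0,7.07,0],"twist":[0,0,0],"jaw":0.1},{"delta_pos":[0,7.07,0],"twist":[0,0,0],"jaw":0.1},{"delta_pos":[0,7.07,0],"twist":[0,0,0],"jaw":0.1},{"delta_pos":[0,7.07,0],"twist":[0,0,0],"jaw":0.1},{"delta_pos":[0,7.07,0],"twist":[0,0,0],"jaw":0.1},{"delta_pos":[0,7.07,0],"twist":[0,0,0],"jaw":0.1}]'
python3 go.py 640.7 -214 45 0
python3 - <<'E'
from h import *
cap('wrist','w15.png');cap('scene','s15.png')
E
```

```text
time_s: 30.03
eef_pos: [639.5, -214.5, 42.6]
ee_rot: [0.707, -0.707, 0.003, 0.0]
force: [-7.3, -0.7, 4.2]
grip_width: 0.232
tool x [ 1.    -0.004 -0.004] z [0.004 1.    0.001]
d cm [ 0.12 -0.24  0.05] twist [-0.001 -0.004 -0.004] pos [ 639.5 -214.5   42.6] dist 0.3 j6 -0.49 F [-7.3 -0.7  4.2] g 0.23 t 30.0333
```

View pics/w15.png

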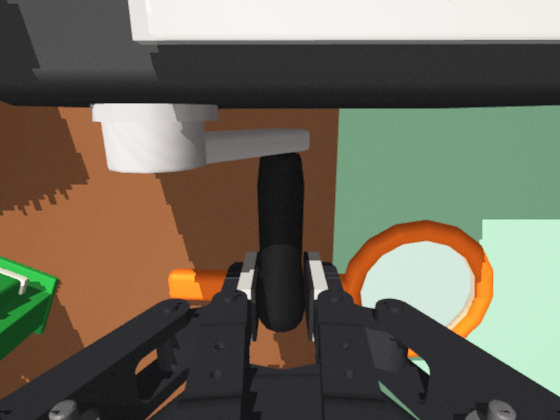

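View pics/s15.png

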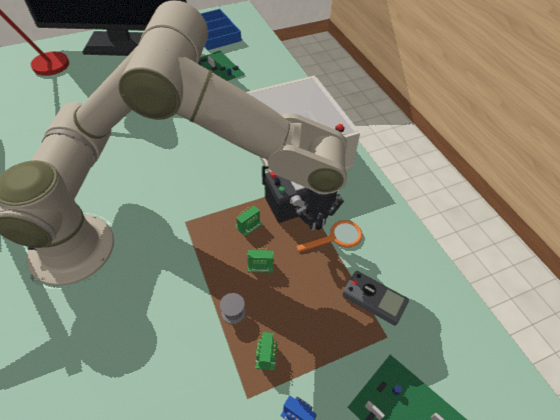

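```bash
python3 -m handwheel '[{"delta_pos":[-1.27,0.72,0],"twist":[0,0,0],"jaw":0.1},{"delta_pos":[-2.75,1.2,0],"twist":[0,0,0],"jaw":0.1},{"delta_pos":[-4.32,1.2,0],"twist":[0,0,0],"jaw":0.1},{"delta_pos":[-5.81,0.72,0],"twist":[0,0,0],"jaw":0.1},{"delta_pos":[-7.07,-0.2,0],"twist":[0,0,0],"jaw":0.1},{"delta_pos":[-7.99,-1.47,0],"twist":[0,0,0],"jaw":0.1},{"delta_pos":[-8.47,-2.95,0],"twist":[0,0,0],"jaw":0.1},{"delta_pos":[-8.47,-4.52,0],"twist":[0,0,0],"jaw":0.1},{"delta_pos":[-7.99,-6.01,0],"twist":[0,0,0],"jaw":0.1},{"delta_pos":[-7.07,-7.27,0],"twist":[0,0,0],"jaw":0.1}]'
python3 go.py 570.7 -214 115.7 0
python3 - <<'E'
from h import *
cap('wrist','w16.png')
E
```

```text
time_s: 30.97
eef_pos: [569.8, -214.4, 116.1]
ee_rot: [0.707, -0.707, 0.002, -0.001]
force: [2.4, -1.4, -6.7]
grip_width: 0.228
tool x [ 1.    -0.005 -0.001] z [0.005 1.    0.   ]
d cm [0.09 0.04 0.04] twist [-0.    -0.005 -0.001] pos [ 569.8 -214.4  116.1] dist 0.1 j6 -0.55 F [ 2.4 -1.4 -6.7] g 0.23 t 30.9667
```

View pics/w16.png

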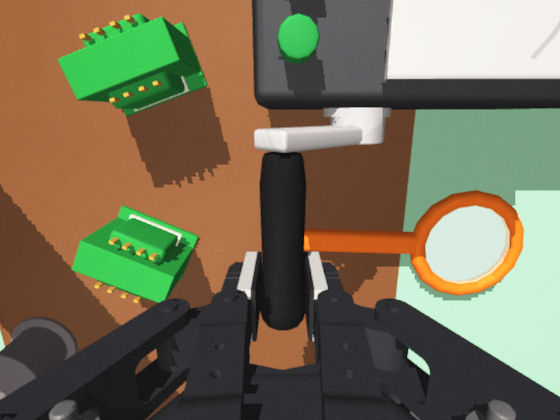

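One turn made (the picture matches the start: arm end at (262,139), hub at (360,122)). Three more turns, forces stay small.

```bash
python3 -m handwheel '[{"delta_pos":[1.27,-0.92,0],"twist":[0,0,0],"jaw":0.1},{"delta_pos":[2.75,-1.4,0],"twist":[0,0,0],"jaw":0.1},{"delta_pos":[4.32,-1.4,0],"twist":[0,0,0],"jaw":0.1},{"delta_pos":[5.81,-0.92,0],"twist":[0,0,0],"jaw":0.1},{"delta_pos":[7.07,0,0],"twist":[0,0,0],"jaw":0.1},{"delta_pos":[7.99,1.27,0],"twist":[0,0,0],"jaw":0.1},{"delta_pos":[8.47,2.75,0],"twist":[0,0,0],"jaw":0.1},{"delta_pos":[8.47,4.32,0],"twist":[0,0,0],"jaw":0.1},{"delta_pos":[7.99,5.81,0],"twist":[0,0,0],"jaw":0.1},{"delta_pos":[7.07,7.07,0],"twist":[0,0,0],"jaw":0.1}]'
python3 -m handwheel '[{"delta_pos":[-1.27,0.92,0],"twist":[0,0,0],"jaw":0.1},{"delta_pos":[-2.75,1.4,0],"twist":[0,0,0],"jaw":0.1},{"delta_pos":[-4.32,1.4,0],"twist":[0,0,0],"jaw":0.1},{"delta_pos":[-5.81,0.92,0],"twist":[0,0,0],"jaw":0.1},{"delta_pos":[-7.07,0,0],"twist":[0,0,0],"jaw":0.1},{"delta_pos":[-7.99,-1.27,0],"twist":[0,0,0],"jaw":0.1},{"delta_pos":[-8.47,-2.75,0],"twist":[0,0,0],"jaw":0.1},{"delta_pos":[-8.47,-4.32,0],"twist":[0,0,0],"jaw":0.1},{"delta_pos":[-7.99,-5.81,0],"twist":[0,0,0],"jaw":0.1},{"delta_pos":[-7.07,-7.07,0],"twist":[0,0,0],"jaw":0.1}]'
python3 go.py 570.7 -214 115.7 0
python3 - <<'E'
from h import *
cap('wrist','w17.png')
E
```

```text
time_s: 31.85
eef_pos: [640.6, -214.5, 43.6]
ee_rot: [-0.707, 0.707, -0.002, 0.001]
force: [-3.1, 1.1, 6.1]
grip_width: 0.235
time_s: 32.68
eef_pos: [569.6, -214.3, 115.8]
ee_rot: [0.707, -0.707, 0.002, -0.001]
force: [1.6, -1.4, -6.5]
grip_width: 0.231
tool x [ 1.    -0.005 -0.001] z [0.005 1.    0.   ]
d cm [0.11 0.01 0.03] twist [-0.    -0.005 -0.001] pos [ 569.6 -214.3  115.8] dist 0.1 j6 -0.55 F [ 1.6 -1.4 -6.5] g 0.23 t 32.6833
```

View pics/w17.png

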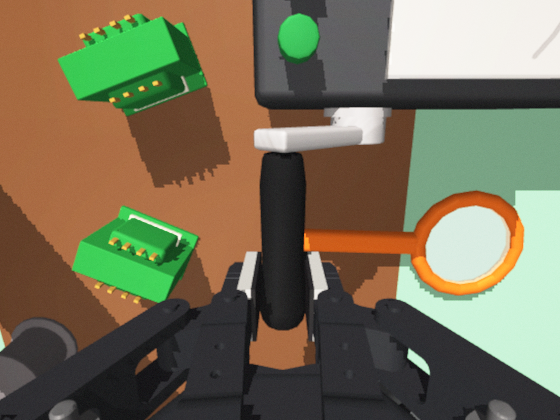

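```bash
python3 -m handwheel '[{"delta_pos":[1.27,-0.92,0],"twist":[0,0,0],"jaw":0.1},{"delta_pos":[2.75,-1.4,0],"twist":[0,0,0],"jaw":0.1},{"delta_pos":[4.32,-1.4,0],"twist":[0,0,0],"jaw":0.1},{"delta_pos":[5.81,-0.92,0],"twist":[0,0,0],"jaw":0.1},{"delta_pos":[7.07,0,0],"twist":[0,0,0],"jaw":0.1},{"delta_pos":[7.99,1.27,0],"twist":[0,0,0],"jaw":0.1},{"delta_pos":[8.47,2.75,0],"twist":[0,0,0],"jaw":0.1},{"delta_pos":[8.47,4.32,0],"twist":[0,0,0],"jaw":0.1},{"delta_pos":[7.99,5.81,0],"twist":[0,0,0],"jaw":0.1},{"delta_pos":[7.07,7.07,0],"twist":[0,0,0],"jaw":0.1}]'
python3 -m handwheel '[{"delta_pos":[-1.27,0.92,0],"twist":[0,0,0],"jaw":0.1},{"delta_pos":[-2.75,1.4,0],"twist":[0,0,0],"jaw":0.1},{"delta_pos":[-4.32,1.4,0],"twist":[0,0,0],"jaw":0.1},{"delta_pos":[-5.81,0.92,0],"twist":[0,0,0],"jaw":0.1},{"delta_pos":[-7.07,0,0],"twist":[0,0,0],"jaw":0.1},{"delta_pos":[-7.99,-1.27,0],"twist":[0,0,0],"jaw":0.1},{"delta_pos":[-8.47,-2.75,0],"twist":[0,0,0],"jaw":0.1},{"delta_pos":[-8.47,-4.32,0],"twist":[0,0,0],"jaw":0.1},{"delta_pos":[-7.99,-5.81,0],"twist":[0,0,0],"jaw":0.1},{"delta_pos":[-7.07,-7.07,0],"twist":[0,0,0],"jaw":0.1}]'
python3 go.py 570.7 -214 115.7 0
python3 - <<'E'
from h import *
cap('wrist','w18.png')
E
```

```text
time_s: 33.57
eef_pos: [640.4, -214.6, 43.4]
ee_rot: [0.707, -0.707, 0.002, -0.001]
force: [-2.6, -0.4, 7.7]
grip_width: 0.234
time_s: 34.4
eef_pos: [569.5, -214.3, 115.7]
ee_rot: [0.707, -0.707, 0.002, -0.001]
force: [1.6, -1.5, -5.6]
grip_width: 0.232
tool x [ 1.    -0.005 -0.001] z [0.005 1.    0.   ]
d cm [ 0.12 -0.    0.03] twist [-0.    -0.005 -0.001] pos [ 569.5 -214.3  115.7] dist 0.1 j6 -0.55 F [ 1.6 -1.5 -5.6] g 0.23 t 34.4
```

View pics/w18.png

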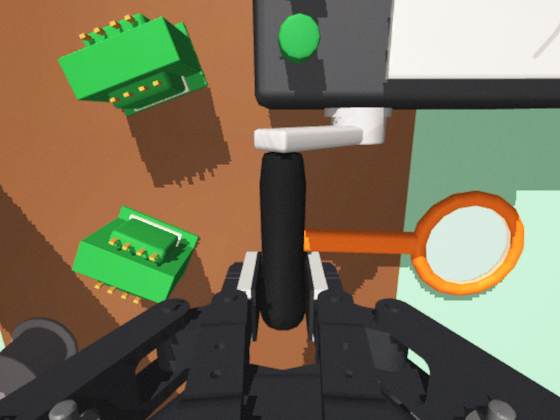

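Three turns done, the fourth plus about 55° extra so the reading clears 24.2 with margin.

```bash
python3 -m handwheel '[{"delta_pos":[1.27,-0.92,0],"twist":[0,0,0],"jaw":0.1},{"delta_pos":[2.75,-1.4,0],"twist":[0,0,0],"jaw":0.1},{"delta_pos":[4.32,-1.4,0],"twist":[0,0,0],"jaw":0.1},{"delta_pos":[5.81,-0.92,0],"twist":[0,0,0],"jaw":0.1},{"delta_pos":[7.07,0,0],"twist":[0,0,0],"jaw":0.1},{"delta_pos":[7.99,1.27,0],"twist":[0,0,0],"jaw":0.1},{"delta_pos":[8.47,2.75,0],"twist":[0,0,0],"jaw":0.1},{"delta_pos":[8.47,4.32,0],"twist":[0,0,0],"jaw":0.1},{"delta_pos":[7.99,5.81,0],"twist":[0,0,0],"jaw":0.1},{"delta_pos":[7.07,7.07,0],"twist":[0,0,0],"jaw":0.1}]'
python3 -m handwheel '[{"delta_pos":[-1.27,0.92,0],"twist":[0,0,0],"jaw":0.1},{"delta_pos":[-2.75,1.4,0],"twist":[0,0,0],"jaw":0.1},{"delta_pos":[-4.32,1.4,0],"twist":[0,0,0],"jaw":0.1},{"delta_pos":[-5.81,0.92,0],"twist":[0,0,0],"jaw":0.1},{"delta_pos":[-7.07,0,0],"twist":[0,0,0],"jaw":0.1},{"delta_pos":[-7.99,-1.27,0],"twist":[0,0,0],"jaw":0.1},{"delta_pos":[-8.47,-2.75,0],"twist":[0,0,0],"jaw":0.1},{"delta_pos":[-8.47,-4.32,0],"twist":[0,0,0],"jaw":0.1},{"delta_pos":[-7.99,-5.81,0],"twist":[0,0,0],"jaw":0.1},{"delta_pos":[-7.07,-7.07,0],"twist":[0,0,0],"jaw":0.1}]'
python3 -m handwheel '[{"delta_pos":[1.27,-0.92,0],"twist":[0,0,0],"jaw":0.1},{"delta_pos":[2.75,-1.4,0],"twist":[0,0,0],"jaw":0.1},{"delta_pos":[4.32,-1.4,0],"twist":[0,0,0],"jaw":0.1},{"delta_pos":[4.32,-1.4,0],"twist":[0,0,0],"jaw":0.1},{"delta_pos":[4.32,-1.4,0],"twist":[0,0,0],"jaw":0.1},{"delta_pos":[4.32,-1.4,0],"twist":[0,0,0],"jaw":0.1},{"delta_pos":[4.32,-1.4,0],"twist":[0,0,0],"jaw":0.1},{"delta_pos":[4.32,-1.4,0],"twist":[0,0,0],"jaw":0.1},{"delta_pos":[4.32,-1.4,0],"twist":[0,0,0],"jaw":0.1},{"delta_pos":[4.32,-1.4,0],"twist":[0,0,0],"jaw":0.1}]'
python3 go.py 613 -214 130 0
python3 - <<'E'
from h import *
cap('wrist','w19.png')
E
python3 door.py
```

```text
time_s: 35.28
eef_pos: [640.3, -214.6, 43.3]
ee_rot: [0.707, -0.707, 0.002, -0.001]
force: [-3.9, -1.1, 7.7]
grip_width: 0.229
time_s: 36.12
eef_pos: [569.3, -214.3, 115.5]
ee_rot: [0.707, -0.707, 0.002, -0.001]
force: [2.0, -2.5, -6.7]
grip_width: 0.23
time_s: 36.95
eef_pos: [613.1, -214.6, 130.1]
ee_rot: [-0.707, 0.707, -0.002, 0.001]
force: [2.2, -4.7, 1.3]
grip_width: 0.234
tool x [ 1.    -0.004 -0.   ] z [ 0.004  1.    -0.   ]
d cm [-0.01  0.01  0.06] twist [ 0.    -0.004 -0.   ] pos [ 613.1 -214.6  130.1] dist 0.1 j6 -0.51 F [ 2.2 -4.7  1.3] g 0.23 t 36.95
door 466 (array([604.7, 128.6]), array([302.9,  15.4]), np.float64(1.5638133852586544))
[599. 596. 597. 597. 597. 598. 598. 599. 599. 597. 597. 598. 598. 599.
 599.] [-20, 0, 20, 40, 60, 80, 100, 120, 140, 160, 180, 200, 220, 240, 260]
door 1
```

View pics/w19.png

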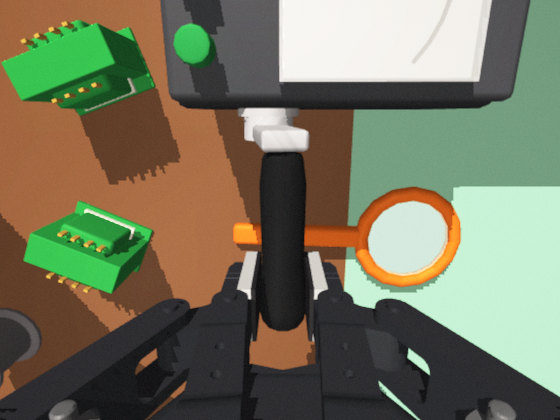

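```bash
python3 -m handwheel '[{"delta_pos":[0,0,0],"twist":[0,0,0],"jaw":0.3},{"delta_pos":[0,0,0],"twist":[0,0,0],"jaw":0.45},{"delta_pos":[0,0,0],"twist":[0,0,0],"jaw":0.6},{"delta_pos":[0,0,0],"twist":[0,0,0],"jaw":0.6},{"delta_pos":[0,-1,0],"twist":[0,0,0],"jaw":0.6},{"delta_pos":[0,-3,0],"twist":[0,0,0],"jaw":0.6},{"delta_pos":[0,-6,0],"twist":[0,0,0],"jaw":0.6},{"delta_pos":[0,-9,0],"twist":[0,0,0],"jaw":0.6},{"delta_pos":[0,-12,0],"twist":[0,0,0],"jaw":0.6},{"delta_pos":[0,-14,0],"twist":[0,0,0],"jaw":0.6}]'
python3 -m handwheel '[{"delta_pos":[-3,0,-1],"twist":[0,0,0],"jaw":0.6},{"delta_pos":[-6,0,-2],"twist":[0,0,0],"jaw":0.6},{"delta_pos":[-9,0,-3],"twist":[0,0,0],"jaw":0.6},{"delta_pos":[-12,0,-4],"twist":[0,0,0],"jaw":0.6},{"delta_pos":[-15,0,-5],"twist":[0,0,0],"jaw":0.6},{"delta_pos":[-18,0,-6],"twist":[0,0,0],"jaw":0.6},{"delta_pos":[-20,0,-7],"twist":[0,0,0],"jaw":0.6},{"delta_pos":[-22,0,-7],"twist":[0,0,0],"jaw":0.6},{"delta_pos":[-22,0,-7],"twist":[0,0,0],"jaw":0.6},{"delta_pos":[-22,0,-7],"twist":[0,0,0],"jaw":0.6}]'
python3 door.py; python3 - <<'E'
from h import *
s=dict(np.load('/tmp/scene.npz'));t=dict(np.load('/tmp/top.npz'))
cv2.imwrite('pics/fin_s.png',cv2.resize(s['frame'][60:320,150:420],None,fx=2.3,fy=2.3)[:,:,::-1])
cv2.imwrite('pics/fin_t.png',cv2.resize(t['frame'][90:300,110:420],None,fx=2.5,fy=2.5)[:,:,::-1])
for d in (s,t):
    W=world(d);m=(W[...,2]>120)&(W[...,2]<170)&(W[...,0]>540)&(W[...,0]<660)&(W[...,1]>-240)&(W[...,1]<-165)
    print(m.sum(),np.percentile(W[m],[5,50,95],axis=0).round() if m.sum() else '')
E
```

```text
time_s: 37.93
eef_pos: [613.6, -214.3, 274.5]
ee_rot: [-0.706, 0.708, -0.0, 0.003]
force: [0.3, 0.5, 0.3]
grip_width: 0.599
time_s: 38.77
eef_pos: [392.8, -283.6, 271.3]
ee_rot: [-0.707, 0.707, -0.002, 0.002]
force: [0.4, 0.2, 0.2]
grip_width: 0.598
door 461 (array([604.9, 127.2]), array([300.2,  15. ]), np.float64(1.5635314896572696))
[599. 599. 597. 597. 597. 598. 598. 599. 599. 600. 600. 598. 598. 599.
 599.] [-20, 0, 20, 40, 60, 80, 100, 120, 140, 160, 180, 200, 220, 240, 260]
door 155 (array([604.5,  35. ]), array([134.5,  15.9]), np.float64(1.553761416882205))
[596. 598. 597. 597. 598. 597. 598.] [-20, 0, 20, 40, 60, 80, 100]
181 [[ 603. -233.  143.]
 [ 610. -204.  152.]
 [ 619. -170.  156.]]
152 [[ 603. -230.  145.]
 [ 610. -202.  151.]
 [ 619. -170.  156.]]
```

View pics/fin_s.png

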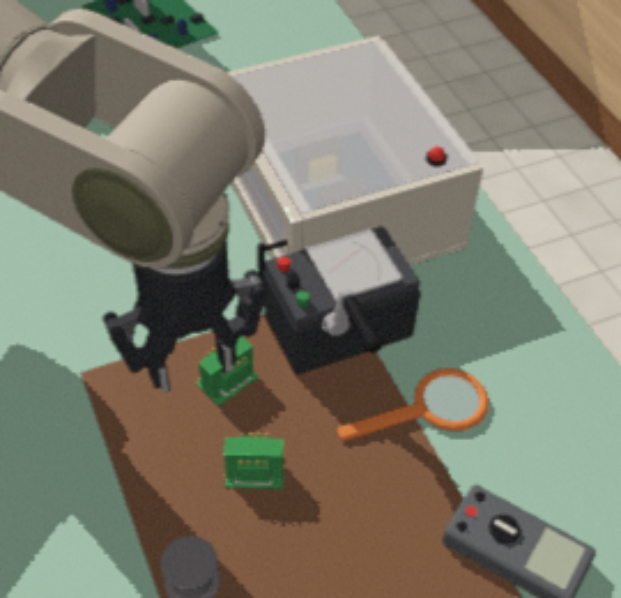

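View pics/fin_t.png

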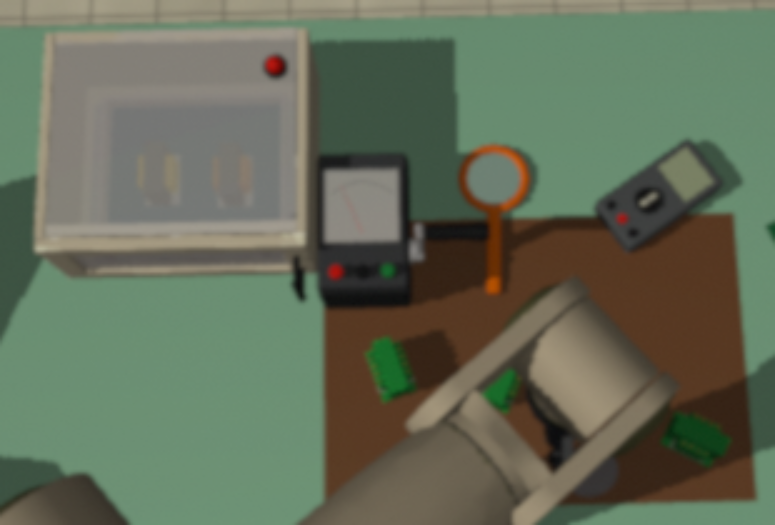

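```bash
python3 -c "
from rig import ctrl; print(ctrl.finish_job())"
```

```text
the job is handed in; nothing more can be done
None
```

The job is done and handed in at about 39 s of the 210 s. No verdict came back.

- **Transformers:** two were on the mat, one with yellow tape and one with brown. Both went into the tray. I left the three green look-alikes and the blue one alone.
- **Tray:** I pushed it in until it hit its stop. It held at 34 N without moving further. The pictures put its screen within a few millimetres of home.
- **Door:** I pushed it onto its catch at about 29 N. Afterwards its front edge lay parallel to the cabinet in both camera views, within about 0.01 rad. If it had stopped short of the catch it would have stood at 0.047 rad.
- **Crank:** I turned it four full turns plus about 54°, so it should read about 25.3 rad (more than 24.2 was needed). I counted the turns from the arm's motion and checked them in the wrist pictures. The crank angle itself was not available to read. The handle was let go near the top.

The last pictures show both transformers standing in the closed cabinet, and the magnifier and multimeter where they were. The solder reel was partly hidden by the arm, but earlier pictures showed it in place. The wrist camera and the two fixed cameras disagreed by about 3 mm, and I used values in between.

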